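# Fit-test dowels in the bore gauge

### The arm

A 6-joint arm with a two-finger parallel gripper is mounted at the origin on the work surface. World frame = base frame: x ahead of the robot, y to its left, z up, the work surface at z = 0. Lengths are in m, angles in rad, forces in N, time in s.
With the tool pointing down it reaches from about 0.35 to 0.975 m from the base axis. Payload 4.9 kg.
Tool frame: the origin (TCP) lies at the very end of the fingers, on their centre line; the grasp point (between the pads) lies 19 mm behind it; x points along the fingers, z is the direction in which the jaws open and shut, and the axes are right-handed (so a half turn about x gives the same grasp; the last joint's range is limited). The gripper opens to 85 mm and grips with 20 to 120 N. Pads are 22 mm wide; open, the fingers measure 114 mm over their backs; the gripper's body (76 mm by 85 mm) begins 54 mm behind the grasp point. The pads swing forward as they close: fully open they stand 13 mm farther back than shut.
Start: joints at [-1.443, 0.053, 1.613, -0, 1.476, -0.119], TCP at [0.153, -0.606, 0.231] pointing down, gripper open.
Joint ranges: [-3.01, 3.01], [-1.01, 2.22], [0.06, 2.58], [-1.02, 4.17], [0.09, 2.62], [-3.14, 3.14]. Speed limits (rad/s): [2.57, 2.57, 3.14, 3.14, 3.14, 3.14].

### API

Orientations are given as a rotation vector (axis times angle).
In Python, from station import ctrl, imaging gives the robot as it stands. The module is installed in compiled form; this text tells all that it offers.
- The arm moves only by the shell command python3 -m jog 'ROWS' [FORCE]. ROWS is JSON, a list that holds one entry, the list of rows, each a list of 5 numbers: the shift along the tool's x, y, z in m, then the turn about the tool's x in rad, then the closure, from -1 (fully open) to 1 (shut). A call has 1 to 12 rows; each row is the pose to reach, as a shift and turn from the pose measured when the call began, along the tool's axes at that moment; what a row does not reach only later rows make up. A row lasts 1/10 s, in which the tool goes at most 50 mm and 8.59 degrees, less where a joint would pass 70% of its speed; a pose out of reach is approached as far as the arm can. A call with a gripper value outside its range is refused whole. The fingers move at their own pace and stop on an object; FORCE is the grip in N (left out, the last holds). Time passes only in rows, so rows that repeat a pose let the fingers close. It gives the time, the measured TCP pose, the force and the opening at its end, in the units of the state.
- ctrl.get_obs(): the state, without advancing time (a new reading comes with each control period).
- imaging.get_image(name): name is "scene" or "top"; returns a dict with "color" (420x560x3 uint8, red, green, blue), "intrinsics" (3x3 intrinsics, pixels), "R" (3x3) and "t" (3): a world point X has camera coordinates R X + t. Camera axes: x right, y down, z forward; pixel columns grow to the right and rows downward; lengths in m; the calibration is good to about 2 mm. A picture is of the moment at which its call begins. There is no depth.
- ctrl.finish_job(): hands the job in, once; it reports no verdict.
The state is a dict: "t": time; "q": joint angles; "dq": joint speeds; "effort": joint torques, N m; "tool_pos": TCP position; "tool_rot": TCP orientation; "contact_force": force on the tool from outside, world axes, zero at the start; "wrist_torque": the same for the moment, N m; "opening": finger opening in m.
Only numpy, scipy, OpenCV 4.12 (cv2) and the standard library are available. Lean on these libraries where they do the work, as an engineer would, in place of code of your own. Each camera call takes 0.05 s, during which the arm holds its last target.

### The job

Slide the gauge's little recessed shutter switch fully open, then try each of the three steel dowels foot first in the sloping gauge bore. Let the ones that fit slide right through into the gauge's catch box, and put the one whose mushroomed foot will not enter into the empty bay of the open toolbox. Leave everything else on the bench where it is, and leave the shutter open.

Things in the scene. Friction and masses are not known exactly. Their poses are not given: they have to be found in the camera images.
- gauge: bore gauge, grey housing fixed to the bench, 99 mm high at its -x side, 194 mm at its +x side. Origin on the bench (housing spans x -68..83, y -89..69 mm), z up. A steel plate slopes over it at 35 deg, facing -x and up. Beneath is a closed catch box (clear pane at +y), its floor 9 to 31 mm up, falling to -y. A sound dowel let go in the bore slides into it by its weight
- gauge_plate: sloping steel plate of the gauge, 12 mm thick. Origin: centre of the bore's mouth on the upper face, at (-30, 0, 125) mm in the gauge's frame; z axis = bore axis, outward (35 deg from vertical); x axis up the slope, y axis level, as the gauge's y. Plate spans x -45..120, y -89..69 mm. Bore 29 mm diameter, straight through. The shutter runs 13 to 16 mm below the face
- shutter (a joint): the shutter's slide position in m: 0 = closed (blocks the bore from below), 0.034 = end stop, fully open. It slides along the gauge plate's +y to open, needs about 2 N, and stays where it is left
- shutter_nub (a point): centre of the top of the shutter switch's nub, a bar 22 mm (plate x) by 6 mm (plate y), 7 mm above the floor of its recess, its top 1 mm below the plate's face; at plate (66, -10, -1) mm when closed. The recess is 32 mm wide (plate x 50..82), 8 mm deep, from plate y -58 to +30 mm; closed fingertips fit in on the nub's -y side and push it to +y
- dowel_a: turned steel dowel, 66 mm long, shank 26 mm, about 270 g, standing upright at the start. Origin at the centre of its foot, z axis along it to the top. Two of the three are sound (foot bevelled to 21 mm); one has its foot mushroomed by hammering to 34 mm over the lowest 6 mm and cannot enter the bore. Which one is not told: the fit test shows it
- dowel_b: turned steel dowel, 66 mm long, shank 26 mm, about 270 g, standing upright at the start. Origin at the centre of its foot, z axis along it to the top. Two of the three are sound (foot bevelled to 21 mm); one has its foot mushroomed by hammering to 34 mm over the lowest 6 mm and cannot enter the bore. Which one is not told: the fit test shows it
- dowel_c: turned steel dowel, 66 mm long, shank 26 mm, about 270 g, standing upright at the start. Origin at the centre of its foot, z axis along it to the top. Two of the three are sound (foot bevelled to 21 mm); one has its foot mushroomed by hammering to 34 mm over the lowest 6 mm and cannot enter the bore. Which one is not told: the fit test shows it
- toolbox: open aluminium toolbox fixed to the bench, 200 (x) x 320 (y) x 90 mm high, walls and floor 4 mm. Origin under its middle, z up. Its lid stands open on the +x side, up to 280 mm high, leaning away by 16 deg. A wall 75 mm high at y -5 mm divides it: the bay on the -y side holds sockets and a screwdriver grip, the bay on the +y side is empty (x -96..96, y -3..156 mm)
- reject_bay (a point): centre of the floor of the toolbox's empty bay, 4 mm above the bench
- mug: bystander: white ceramic mug, 80 mm diameter, 90 mm high, handle on its +y side out to about 75 mm from the axis; origin at the centre of its foot
- hammer: bystander: green plastic hammer lying along its x axis, 260 mm long, head (about 90 mm along y) at its +x end, 26 mm high; origin under its middle
- hex_keys: bystander: stainless folding hex key set, 50 x 100 (y) x 18 mm; origin under its middle
- spring_clamp: bystander: red spring clamp lying flat, 80 (x) x 125 (y) x 24 mm; origin under its middle
- tape_measure: bystander: black tape measure, 75 x 40 x 64 mm high; origin under its middle
- tin: bystander: plain aluminium tin, 56 mm diameter, 80 mm high; origin at the centre of its foot
- spray_can: bystander: aluminium spray can, 52 mm diameter, 150 mm high; origin at the centre of its foot
There are look-alikes about, which are no part of the job. Leave any red look-alike of the dowel_c alone.

How it is judged:
On the way, in this order (a step that is already met when the one before it is completed fails the run):
1. the gauge's shutter is slid open (at least 32 of 34 mm) (value of joint shutter above 0.032 m), for 0.2 s.
2. the dowel with the mushroomed foot has been tried: its foot held against the bore's mouth, within 8 mm of its centre and 0.3 rad of its axis (distance between dowel_b and gauge_plate below 0.008 m and angle between the z axis of dowel_b and the z axis of gauge_plate, either way round below 0.3 rad and contact force between dowel_b and gauge above 0.3 N), for 0.1 s.
At the end, for the whole second after the job is handed in: both sound dowels lie at rest in the gauge's catch box (foot less than 75 mm above the bench and within the housing), the mushroomed one rests in the toolbox's empty bay (foot less than 50 mm above the bench), and the shutter is at least 32 mm open (x of dowel_a in the frame of gauge between -0.066 and 0.076 m and y of dowel_a in the frame of gauge between -0.09 and 0.07 m and z of dowel_a in the frame of gauge between 0 and 0.075 m and linear speed of each of dowel_a, dowel_c, dowel_b below 0.03 m/s and x of dowel_c in the frame of gauge between -0.066 and 0.076 m and y of dowel_c in the frame of gauge between -0.09 and 0.07 m and z of dowel_c in the frame of gauge between 0 and 0.075 m and x of dowel_b in the frame of toolbox between -0.096 and 0.096 m and y of dowel_b in the frame of toolbox between -0.003 and 0.156 m and z of dowel_b in the frame of toolbox below 0.05 m and value of joint shutter above 0.032 m); the robot touches nothing.
It fails at once if a bystander is moved by more than 30 mm or tipped (distance of any of mug, hammer, hex_keys, spring_clamp, tape_measure, tin, spray_can from where it was at the start of the episode above 0.03 m or angle between any of mug, hammer, hex_keys, spring_clamp, tape_measure, tin, spray_can's own z axis and vertical above 0.5 rad).
It also fails if it takes over 72 s, if anything falls off the work surface, if the arm or the gripper's body presses on something with over 40 N, if the wrist force passes 120 N, or if a joint passes its speed limit or range.

## Working session

There is one attempt and no reset: what is moved stays moved. The work goes in short steps, Python scripts to look and compute and a shell command to move; the robot and the scene stay as the last step left them, time stands still between calls to the robot, and variables do not carry over. Pictures are saved under pics/ and viewed, and the job is handed in when it is done.

```bash
ls; mkdir -p pics; python3 - <<'E'
from station import ctrl, imaging
import cv2,numpy as np
for n in ("scene","top"):
    d=imaging.get_image(n); cv2.imwrite(f"pics/{n}0.png",d["color"][:,:,::-1]); print(n,d["intrinsics"].tolist(),np.round(d["R"],4).tolist(),np.round(d["t"],4).tolist(), (-d["R"].T@d["t"]).round(3))
print(ctrl.get_obs())
E
```

```text
pics
scene [[543.3128020071692, 0.0, 286.32002960551523], [0.0, 543.3128020071692, 215.37951048240726], [0.0, 0.0, 1.0]] [[-0.9741, 0.2253, -0.0192], [0.1613, 0.6327, -0.7574], [-0.1585, -0.7409, -0.6527]] [0.5571, -0.0427, 1.6972] [0.818 1.159 1.086]
top [[501.25131846586675, 0.0, 275.29133829563165], [0.0, 501.25131846586675, 198.76463422535622], [0.0, 0.0, 1.0]] [[0.0201, -0.9998, 0.0028], [-0.988, -0.0203, -0.1531], [0.1531, 0.0003, -0.9882]] [0.0565, 0.6091, 1.4981] [0.371 0.068 1.573]
{'t': 0.1, 'q': array([-1.44301727e+00,  5.32985103e-02,  1.61416668e+00,  1.19626394e-05,
        1.47599376e+00, -1.19015705e-01]), 'dq': array([-1.24115599e-03, -1.31583337e-03, -3.03776213e-03,  1.24011172e-03,
        5.52499249e-04,  2.37009148e-05]), 'effort': array([-1.56442275e-03, -3.94906569e+01, -3.71362317e+01, -2.36736978e-04,
        3.98070508e-03, -2.09399751e-06]), 'tool_pos': array([ 0.15260723, -0.60549922,  0.23017523]), 'tool_rot': array([ 1.02679643,  1.31724299, -1.02458996]), 'contact_force': array([-0.05715486,  0.05177767,  0.30843596]), 'wrist_torque': array([-0.03590375,  0.04017894,  0.03514747]), 'opening': 0.08575771441816979}
```

View pics/scene0.png

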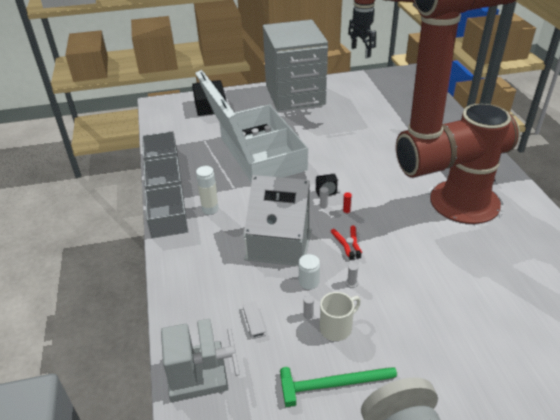

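View pics/top0.png

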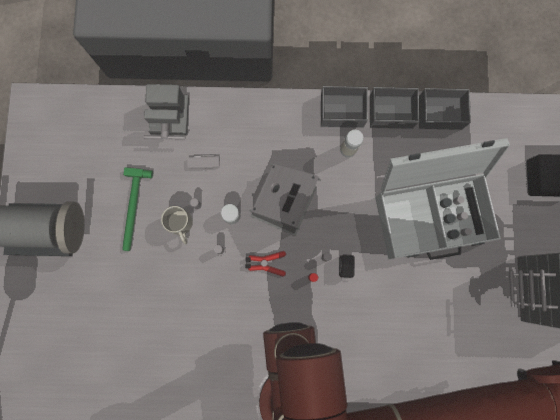

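```bash
python3 - <<'E'
import cv2
from scipy.spatial.transform import Rotation as R
print(R.from_rotvec([1.02679643,1.31724299,-1.02458996]).as_matrix().round(3))
s=cv2.imread("pics/scene0.png");t=cv2.imread("pics/top0.png")
def c(i,x,y,w,h,f,n): cv2.imwrite("pics/"+n,cv2.resize(i[y:y+h,x:x+w],None,fx=f,fy=f,interpolation=cv2.INTER_CUBIC))
c(s,225,165,160,120,5,"s_g.png"); c(s,280,235,110,110,5,"s_d.png")
c(t,235,150,130,140,4,"t_g.png"); c(t,160,180,80,80,7,"t_d.png"); c(t,370,130,150,140,4,"t_b.png")
E
```

```text
[[-0.     0.97   0.244]
 [ 0.002  0.244 -0.97 ]
 [-1.     0.    -0.002]]
```

View pics/s_g.png

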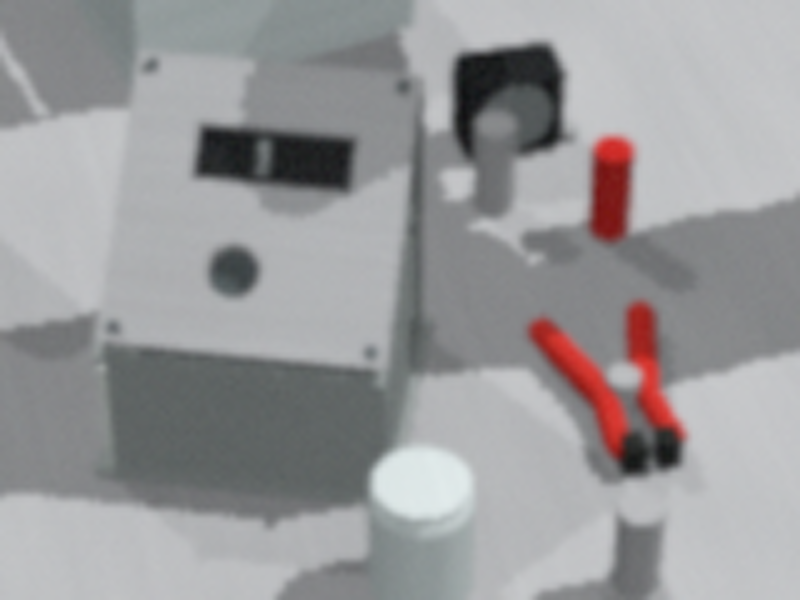

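View pics/s_d.png

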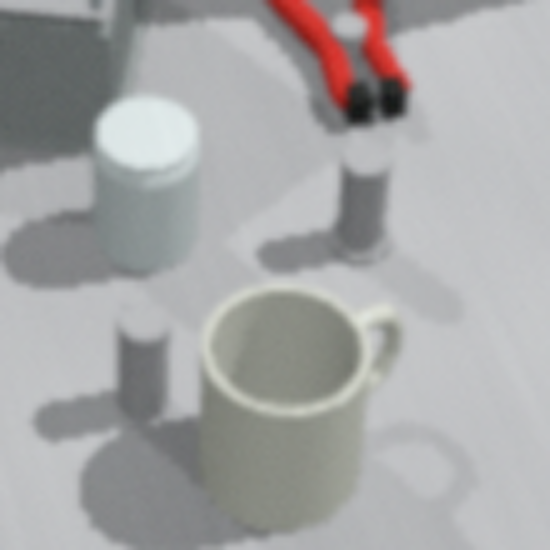

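View pics/t_g.png

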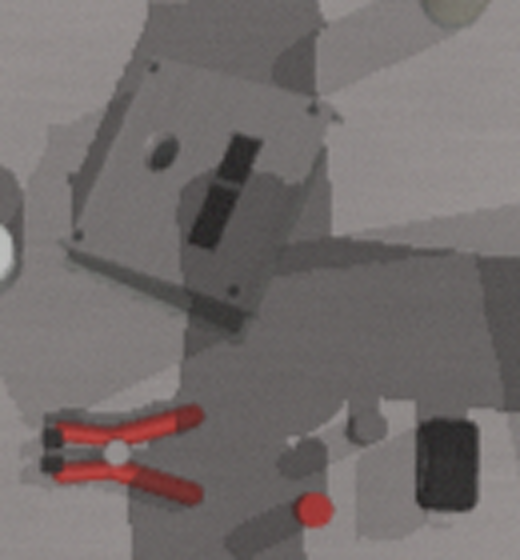

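View pics/t_d.png

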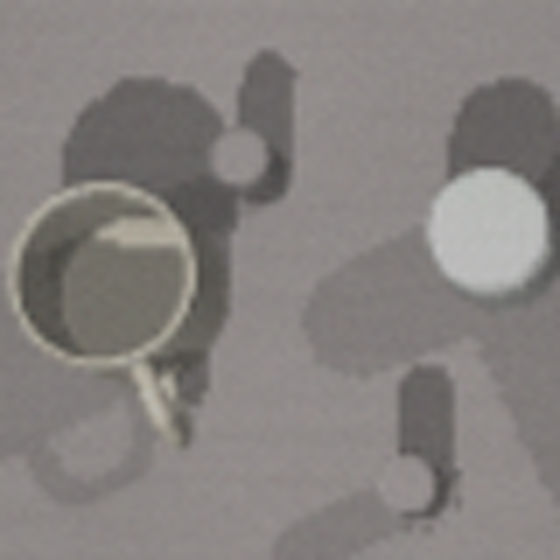

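View pics/t_b.png

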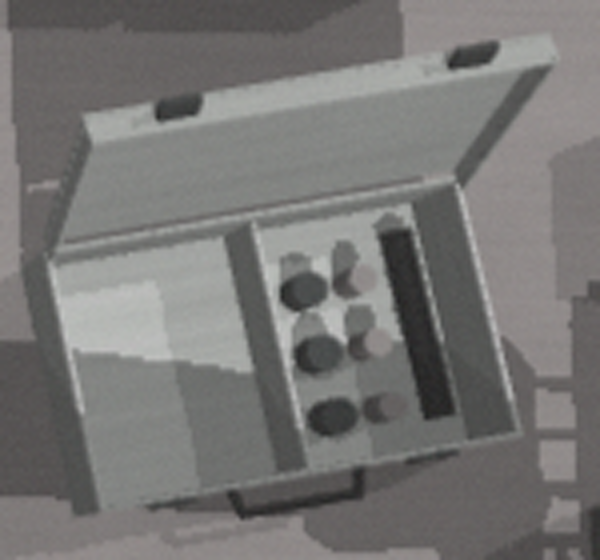

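```bash
cat > h.py <<'E'
import numpy as np
K={'scene':np.array([[543.3128,0,286.32003],[0,543.3128,215.37951],[0,0,1]]),'top':np.array([[501.251318,0,275.291338],[0,501.251318,198.764634],[0,0,1]])}
from station import imaging
RT={}
def load():
    for n in K:
        d=imaging.get_image(n); RT[n]=(d["R"],d["t"])
        np.savez(f"{n}.npz",R=d["R"],t=d["t"])
import os
if not os.path.exists("top.npz"): load()
for n in K:
    d=np.load(f"{n}.npz"); RT[n]=(d["R"],d["t"])
def ray(n,uv):
    R,t=RT[n]; c=-R.T@t; d=R.T@np.linalg.inv(K[n])@np.array([uv[0],uv[1],1.]); return c,d/np.linalg.norm(d)
def plane(n,uv,z):
    c,d=ray(n,uv); return c+d*(z-c[2])/d[2]
def tri(a,b):
    c1,d1=ray('top',a);c2,d2=ray('scene',b)
    s=np.linalg.lstsq(np.c_[d1,-d2],c2-c1,rcond=None)[0]; p=c1+d1*s[0];q=c2+d2*s[1]
    return (p+q)/2,np.linalg.norm(p-q)
def proj(n,X):
    R,t=RT[n]; p=K[n]@(R@X+t); return p[:2]/p[2]
def cr(p,f,o): return ((p[0]+.5)/f-.5+o[0],(p[1]+.5)/f-.5+o[1])
E
python3 - <<'E'
from h import *
D={'mugside':((240,157),(145,323)),'mush':((408,483),(365,152))}
for k,(a,b) in D.items():
    a=cr(a,7,(160,180)); b=cr(b,5,(280,235))
    print(k,plane('top',a,.066).round(4),plane('scene',b,.066).round(4),tri(a,b))
a=cr((367,425),4,(235,150));b=cr((497,125),5,(225,165))
print('third',plane('top',a,.066).round(4),plane('scene',b,.066).round(4),tri(a,b))
s=np.sin(np.radians(35));c=np.cos(np.radians(35))
# plate pts (px,py) : top uv, scene uv
P=[((0,0),(162,152),(234,271)),((50,30),(240,133),(196,175)),((82,30),(262,142),(204,126)),((82,-58),(213,249),(354,138)),((50,-58),(188,240),(350,189))]
for cam in ('top','scene'):
    A=[];B=[]
    for (px,py),t,sc in P:
        uv=cr(t,4,(235,150)) if cam=='top' else cr(sc,5,(225,165))
        z=.125+px/1000*s
        B.append(plane(cam,uv,z)[:2]); A.append([-.030+px/1000*c,py/1000])
    A=np.array(A);B=np.array(B)
    a=A-A.mean(0);b=B-B.mean(0)
    th=np.arctan2((a[:,0]*b[:,1]-a[:,1]*b[:,0]).sum(),(a*b).sum())
    Rm=np.array([[np.cos(th),-np.sin(th)],[np.sin(th),np.cos(th)]])
    o=B.mean(0)-Rm@A.mean(0)
    print(cam,'yaw',th,'origin',o,'bore',o+Rm@[-.03,0],'res',(B-(A@Rm.T+o)).round(4).tolist())
E
```

```text
mugside [0.5899 0.3161 0.066 ] [0.5887 0.3192 0.066 ] (array([0.58915324, 0.31684677, 0.06364325]), np.float64(0.002213555707387685))
mush [0.4504 0.2379 0.066 ] [0.4486 0.2354 0.066 ] (array([0.44991169, 0.23770539, 0.06872002]), np.float64(0.0006887503236989549))
third [ 0.4352 -0.0874  0.066 ] [ 0.4328 -0.0877  0.066 ] (array([ 0.43414472, -0.08689464,  0.06704739]), np.float64(0.0021410656059733437))
top yaw -1.9853127547736715 origin [0.6173506  0.04080276] bore [0.62943303 0.06826209] res [[-0.0006, 0.0017], [-0.0016, -0.0046], [-0.0007, 0.0044], [0.0025, 0.0025], [0.0004, -0.004]]
scene yaw -1.9618184993724563 origin [0.61560229 0.04454988] bore [0.6270363  0.07228548] res [[0.0002, -0.0006], [-0.0024, -0.0019], [-0.0014, 0.0042], [0.0032, 0.0013], [0.0005, -0.0029]]
```

```bash
python3 - <<'E'
from h import *
import cv2
out=[]
for cam,bx,rx in (('top',(266,178,20,20),(276,176,30,44)),('scene',(262,208,20,22),(258,185,45,22))):
    im=cv2.cvtColor(cv2.imread(f"pics/{cam}0.png"),cv2.COLOR_BGR2GRAY)
    for nm,(x,y,w,h),thr in (('bore',bx,None),('rec',rx,70 if cam=='scene' else 45)):
        c=im[y:y+h,x:x+w]; f=8
        u=cv2.resize(c,None,fx=f,fy=f,interpolation=cv2.INTER_CUBIC)
        if thr is None: 
            thr=(int(u.min())+int(np.median(u)))//2
        m=(u<thr).astype(np.uint8)
        n,l,st,ce=cv2.connectedComponentsWithStats(m)
        k=1+np.argmax(st[1:,4]); 
        cn=max(cv2.findContours((l==k).astype(np.uint8),0,1)[0],key=cv2.contourArea)
        h_=cv2.convexHull(cn)
        if nm=='bore':
            e=cv2.fitEllipse(h_); print(cam,nm,thr,cr(e[0],f,(x,y)),np.array(e[1])/f,e[2])
        else:
            r=cv2.minAreaRect(h_); print(cam,nm,cr(r[0],f,(x,y)),np.array(r[1])/f,r[2],[np.round(cr(p,f,(x,y)),2).tolist() for p in cv2.boxPoints(r)])
        v=cv2.cvtColor(u,cv2.COLOR_GRAY2BGR); cv2.drawContours(v,[h_],-1,(0,0,255),1); out.append(cv2.resize(v,(360,300)))
cv2.imwrite("pics/fit.png",np.vstack([np.hstack(out[:2]),np.hstack(out[2:])]))
E
```

```text
top bore 79 (275.55829334259033, 188.34446811676025) [5.01979303 9.17698097] 37.67677688598633
top rec (287.6476287841797, 204.00969886779785) [ 6.35194874 15.2315464 ] 23.198589324951172 [[281.7300109863281, 209.75999450683594], [287.7300109863281, 195.75999450683594], [293.57000732421875, 198.25999450683594], [287.57000732421875, 212.25999450683594]]
scene bore 119 (271.2774877548218, 218.75326919555664) [9.58766651 9.62877369] 67.28004455566406
scene rec (279.554292678833, 196.15552711486816) [30.14025497  9.64268303] 5.04245138168335 [[264.1199951171875, 199.6300048828125], [264.9700012207031, 190.02999877929688], [294.989990234375, 192.67999267578125], [294.1400146484375, 202.27999877929688]]
```

View pics/fit.png

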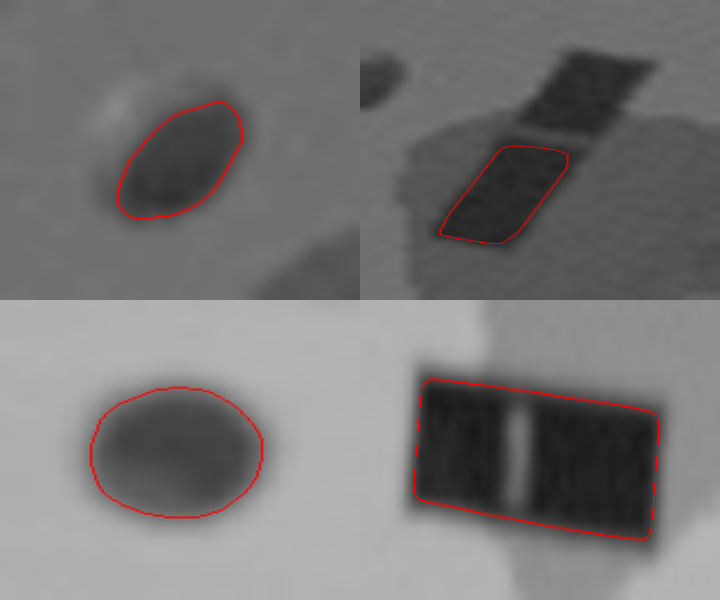

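```bash
python3 - <<'E'
import cv2
s=cv2.imread("pics/scene0.png");t=cv2.imread("pics/top0.png")
def c(i,x,y,w,h,f,n): cv2.imwrite("pics/"+n,cv2.convertScaleAbs(cv2.resize(i[y:y+h,x:x+w],None,fx=f,fy=f,interpolation=cv2.INTER_CUBIC),alpha=1.6))
c(t,248,158,76,76,8,"t_g2.png")
c(s,240,170,78,75,8,"s_g2.png")
E
```

```text
(no output)
```

View pics/t_g2.png

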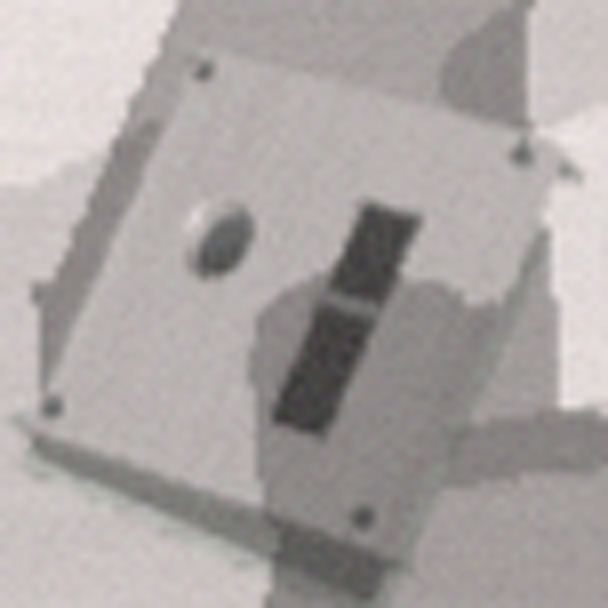

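View pics/s_g2.png

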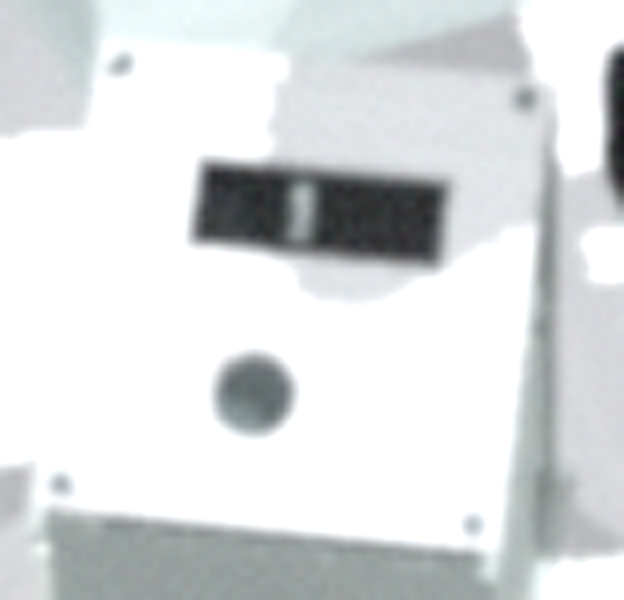

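```bash
python3 - <<'E'
from h import *
s=np.sin(np.radians(35));c=np.cos(np.radians(35))
T=lambda p:cr(p,8,(248,158)); S=lambda p:cr(p,8,(240,170))
for nm,f,low,up in (('top',T,((204,70),(52,408)),((521,155),(363,517))),('scene',S,((60,484),(473,524)),((121,64),(525,97)))):
    for (a,b),z in ((low,.1035),(up,.1895)):
        A=plane(nm,f(a),z);B=plane(nm,f(b),z); d=A-B
        print(nm,'A',A.round(4),'B',B.round(4),'len',np.linalg.norm(d).round(4),'yaw',np.arctan2(d[1],d[0])-np.pi/2)
for nm,uv in (('top',T((220,240))),('scene',S((254,393))),('scene',(271.28,218.75))): print(nm,plane(nm,uv,.125))
print(tri(T((220,240)),(271.28,218.75)))
# screw triangulate
for a,b in (((204,70),(60,484)),((52,408),(473,524)),((521,155),(121,64)),((363,517),(525,97))): print(tri(T(a),S(b)))
# recess in top, precise
for p,px in (((362,202),50),((424,212),82),((325,438),82),((273,425),50)): print('rec top',plane('top',T(p),.125+px/1000*s).round(4))
for p,px in (((198,242),50),((204,163),82),((446,182),82),((437,264),50)): print('rec sc',plane('scene',S(p),.125+px/1000*s).round(4))
E
```

```text
top A [0.6974 0.0775 0.1035] B [0.5685 0.1311 0.1035] len 0.1396 yaw -1.9644631488530575
top A [ 0.6501 -0.0351  0.1895] B [0.521  0.0186 0.1895] len 0.1397 yaw -1.9650281761015074
scene A [0.696  0.0763 0.1035] B [0.5661 0.1297 0.1035] len 0.1404 yaw -1.960228890701547
scene A [ 0.6493 -0.036   0.1895] B [0.5193 0.0169 0.1895] len 0.1403 yaw -1.957526620003033
top [0.62899373 0.07019273 0.125     ]
scene [0.62737428 0.07117398 0.125     ]
scene [0.62751171 0.07140314 0.125     ]
(array([0.62822059, 0.07046737, 0.12456179]), np.float64(0.0017633687799897303))
(array([0.6965974 , 0.07764561, 0.10490553]), np.float64(0.0009282907337351485))
(array([0.5673746 , 0.13126536, 0.10541755]), np.float64(0.0017568706335301207))
(array([ 0.64966365, -0.03497962,  0.19036496]), np.float64(0.0004423936141512682))
(array([0.52035594, 0.01879981, 0.19116887]), np.float64(0.0010310089600614808))
rec top [0.6388 0.0193 0.1537]
rec top [ 0.6322 -0.0021  0.172 ]
rec top [0.5506 0.0317 0.172 ]
rec top [0.5572 0.0499 0.1537]
rec sc [0.6355 0.0223 0.1537]
rec sc [0.6288 0.0033 0.172 ]
rec sc [0.5513 0.034  0.172 ]
rec sc [0.5595 0.054  0.1537]
```

```bash
python3 - <<'E'
from h import *
T=lambda p:cr(p,4,(370,130))
# toolbox rim corners z=.09 (approx): t_b crop
for p in ((45,258),(95,510),(520,432),(455,180),(243,225),(300,470)): print('rim',p,plane('top',T(p),.09).round(3))
for p in ((62,272),(108,505),(268,468),(225,238)): print('floor?',p,plane('top',T(p),.004).round(3))
for p in ((85,118),(555,40)): print('lid',plane('top',T(p),.28).round(3))
for n,uv,z in (('mug',cr((105,275),7,(160,180)),.09),('tin',cr((487,230),7,(160,180)),.08),('can',(354,138),.15),('tape',(346.5,266),.064),('red',(313.5,277),.066),('clampnear',(285,273),.02),('clampfar',(247,262),.02)): print(n,plane('top',uv,z).round(3))
yaw=-1.962;b=np.array([.6282,.071]);ux=np.array([np.cos(yaw),np.sin(yaw)]);uy=np.array([-ux[1],ux[0]])
print(ux,uy,b+.0495*ux-.034*uy)
E
```

```text
rim (45, 258) [ 0.622 -0.248  0.09 ]
rim (95, 510) [ 0.435 -0.282  0.09 ]
rim (520, 432) [ 0.498 -0.598  0.09 ]
rim (455, 180) [ 0.688 -0.558  0.09 ]
rim (243, 225) [ 0.65  -0.397  0.09 ]
rim (300, 470) [ 0.467 -0.434  0.09 ]
floor? (62, 272) [ 0.625 -0.279  0.004]
floor? (108, 505) [ 0.442 -0.313  0.004]
floor? (268, 468) [ 0.474 -0.438  0.004]
floor? (225, 238) [ 0.655 -0.409  0.004]
lid [ 0.684 -0.235  0.28 ]
lid [ 0.744 -0.549  0.28 ]
mug [0.535 0.367 0.09 ]
tin [0.558 0.207 0.08 ]
can [ 0.777 -0.158  0.15 ]
tape [ 0.406 -0.148  0.064]
red [ 0.372 -0.049  0.066]
clampnear [0.382 0.034 0.02 ]
clampfar [0.413 0.152 0.02 ]
[-0.38130143 -0.92445077] [ 0.92445077 -0.38130143] [0.57789425 0.03820394]
```

```bash
python3 -m jog '[[[-0.03,0.57,-0.52,-0.933,1],[-0.03,0.57,-0.52,-0.933,1],[-0.03,0.57,-0.52,-0.933,1],[-0.03,0.57,-0.52,-0.933,1],[-0.03,0.57,-0.52,-0.933,1],[-0.03,0.57,-0.52,-0.933,1],[-0.03,0.57,-0.52,-0.933,1],[-0.03,0.57,-0.52,-0.933,1],[-0.03,0.57,-0.52,-0.933,1],[-0.03,0.57,-0.52,-0.933,1],[-0.03,0.57,-0.52,-0.933,1],[-0.03,0.57,-0.52,-0.933,1]]]' 40
cat >> h.py <<'E'
from station import ctrl
from scipy.spatial.transform import Rotation as Ro
YAW=-1.962;B=np.array([.6282,.071]);UX=np.array([np.cos(YAW),np.sin(YAW)]);UY=np.array([-UX[1],UX[0]])
def st():
    o=ctrl.get_obs();M=Ro.from_rotvec(o['tool_rot']).as_matrix();th=np.arctan2(M[1,1],M[0,1]);return o,M,th
def togo(p,th=None):
    o,M,t0=st(); d=M.T@(np.array(p)-o['tool_pos'])
    print('t',round(o['t'],2),'tcp',o['tool_pos'].round(4),'th',t0.round(4),'q',o['q'].round(2),'F',o['contact_force'].round(2),'open',round(o['opening'],4)); print('rows',d.round(4),'turn',None if th is None else round(-(th-t0),4))
E
python3 -c "
from h import *
togo([.5779,.0382,.25],1.18)"
```

```text
t: 1.4
tool_pos: [0.484, -0.1039, 0.2548]
tool_rot: [0.307, 1.549, -0.306]
contact_force: [-0.9, -0.7, 1.0]
opening: 0.0
t 1.4 tcp [ 0.484  -0.1039  0.2548] th 1.1799 q [-0.36 -0.28  1.88  0.    1.54  0.03] F [-0.88 -0.7   1.04] open 0.0
rows [0.0049 0.1671 0.0327] turn -0.0001
```

```bash
python3 -m jog '[[[0.0,0.167,0.033,0,1],[0.0,0.167,0.033,0,1],[0.0,0.167,0.033,0,1],[0.0,0.167,0.033,0,1],[0.04,0.167,0.033,0,1],[0.07,0.167,0.033,0,1],[0.07,0.167,0.033,0,1],[0.07,0.167,0.033,0,1]]]'
python3 - <<'E'
from h import *
import cv2
togo([.5779,.0382,.1615],1.18)
for n,(x,y,w,h) in (("scene",(225,130,130,110)),("top",(235,140,130,110))):
    d=imaging.get_image(n); cv2.imwrite(f"pics/{n}1.png",cv2.resize(d["color"][y:y+h,x:x+w,::-1],None,fx=6,fy=5.4))
E
```

```text
t: 2.2
tool_pos: [0.5779, 0.038, 0.1848]
tool_rot: [0.307, 1.55, -0.306]
contact_force: [1.0, 0.1, 0.2]
opening: 0.0002
t 2.2 tcp [0.5779 0.038  0.1848] th 1.1799 q [-0.06 -0.02  1.77  0.    1.4   0.33] F [0.99 0.07 0.16] open 0.0002
rows [ 0.0233  0.0002 -0.    ] turn -0.0001
```

View pics/scene1.png

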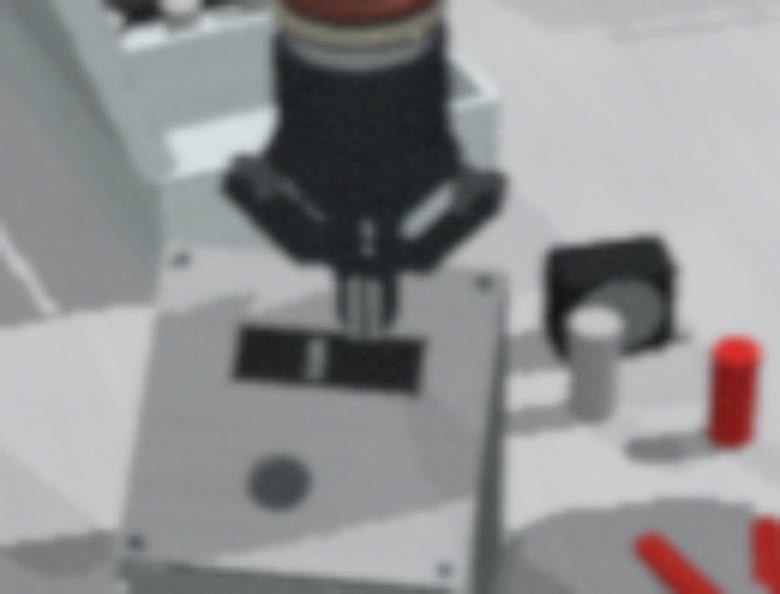

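View pics/top1.png

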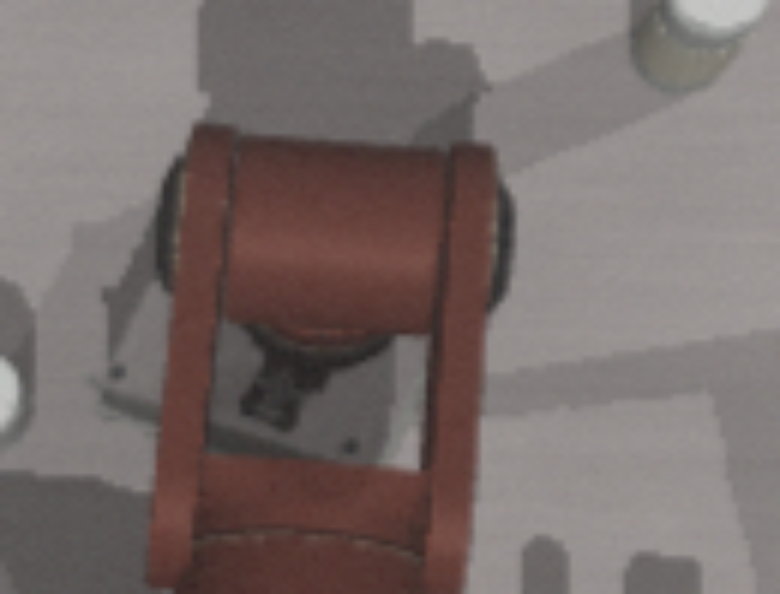

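```bash
python3 -m jog '[[[0.012,0,0,0,1],[0.019,0,0,0,1],[0.023,0,0,0,1],[0.023,0,0,0,1]]]'
```

```text
t: 2.7
tool_pos: [0.5788, 0.0377, 0.1633]
tool_rot: [0.308, 1.547, -0.306]
contact_force: [-0.3, 0.0, 0.1]
opening: 0.0002
```

```bash
python3 -m jog '[[[0.001,0,0.006,0,1],[0.001,0,0.012,0,1],[0.001,0,0.018,0,1],[0.001,0,0.024,0,1],[0.001,0,0.030,0,1],[0.001,0,0.034,0,1],[0.001,0,0.036,0,1]]]'; python3 -c "
from h import *
togo([.5779,.0382,.1615],1.18)"
```

```text
t: 3.4
tool_pos: [0.6125, 0.0238, 0.1623]
tool_rot: [0.308, 1.547, -0.306]
contact_force: [-2.9, 0.0, 0.3]
opening: 0.0004
t 3.4 tcp [0.6125 0.0238 0.1623] th 1.1793 q [-0.08  0.07  1.71  0.    1.36  0.31] F [-2.9   0.01  0.3 ] open 0.0004
rows [ 0.0008  0.0001 -0.0375] turn -0.0007
```

```bash
python3 -m jog '[[[0,0,0.003,0,1],[0,0,0.005,0,1],[0,0,0.006,0,1],[0,0,0.006,0,1]]]'
```

```text
t: 3.8
tool_pos: [0.6182, 0.0214, 0.1623]
tool_rot: [0.308, 1.547, -0.306]
contact_force: [-1.9, 0.3, 0.5]
opening: -0.0002
```

```bash
python3 -m jog '[[[0,0,0.002,0,1],[0,0,0.003,0,1],[0,0,0.003,0,1]]]';python3 -m jog '[[[0,0,0.002,0,1],[0,0,0.003,0,1],[0,0,0.003,0,1]]]'
```

```text
t: 4.1
tool_pos: [0.6211, 0.0202, 0.1624]
tool_rot: [0.308, 1.547, -0.306]
contact_force: [-1.5, 0.8, 0.5]
opening: -0.0001
t: 4.4
tool_pos: [0.6225, 0.0196, 0.1621]
tool_rot: [0.308, 1.551, -0.306]
contact_force: [-8.3, 2.2, 2.9]
opening: -0.0001
```

```bash
python3 -m jog '[[[0,0,0.003,0,1],[0,0,0.003,0,1]]]';python3 -m jog '[[[0,0,-0.005,0,1],[-0.05,0,-0.01,0,1],[-0.1,0,-0.01,0,1],[-0.1,0,-0.01,0,1]]]';
python3 - <<'E'
from h import *
import cv2
togo([.5779,.0382,.1615],1.18)
n,(x,y,w,h)="scene",(225,130,130,110)
d=imaging.get_image(n); cv2.imwrite(f"pics/{n}2.png",cv2.resize(d["color"][y:y+h,x:x+w,::-1],None,fx=6,fy=5.4))
E
```

```text
t: 4.6
tool_pos: [0.6228, 0.0194, 0.162]
tool_rot: [0.309, 1.559, -0.306]
contact_force: [-11.0, 3.7, 6.0]
opening: 0.0
t: 5.0
tool_pos: [0.619, 0.0224, 0.2725]
tool_rot: [0.31, 1.541, -0.304]
contact_force: [-0.3, -0.3, 0.7]
opening: 0.0001
t 5.0 tcp [0.619  0.0224 0.2725] th 1.1796 q [-0.09  0.01  1.59  0.    1.54  0.31] F [-0.28 -0.34  0.74] open 0.0001
rows [ 0.1107 -0.0017 -0.0447] turn -0.0004
```

View pics/scene2.png

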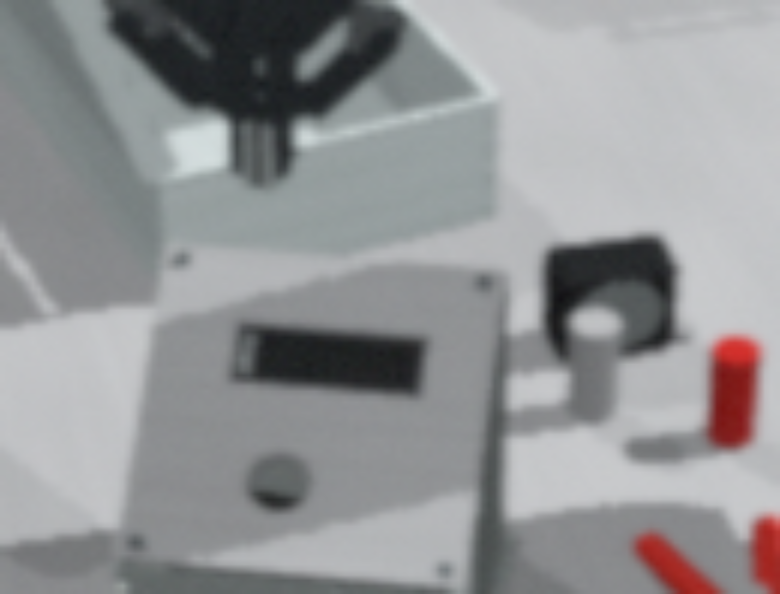

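```bash
python3 -c "
from h import *
togo([.434,-.0875,.1],1.18)"
```

```text
t 5.05 tcp [0.6176 0.0225 0.2686] th 1.1795 q [-0.09  0.02  1.59  0.    1.53  0.31] F [-0.19  1.05  0.  ] open 0.0003
rows [ 0.1678 -0.1723 -0.1281] turn -0.0005
```

```bash
python3 -m jog '[[[0,-0.172,-0.128,0,-0.05],[0,-0.172,-0.128,0,-0.05],[0,-0.172,-0.128,0,-0.05],[0.02,-0.172,-0.128,0,-0.05],[0.06,-0.172,-0.128,0,-0.05],[0.11,-0.172,-0.128,0,-0.05],[0.15,-0.172,-0.128,0,-0.05],[0.155,-0.172,-0.128,0,-0.05]]]'
python3 - <<'E'
from h import *
import cv2
togo([.434,-.0875,.027],1.18)
n,(x,y,w,h)="scene",(285,130,130,110)
d=imaging.get_image(n); cv2.imwrite(f"pics/{n}3.png",cv2.resize(d["color"][y:y+h,x:x+w,::-1],None,fx=6,fy=5.4))
E
```

```text
t: 5.85
tool_pos: [0.4295, -0.0857, 0.106]
tool_rot: [0.312, 1.558, -0.304]
contact_force: [-0.3, 0.6, -0.0]
opening: 0.045
t 5.85 tcp [ 0.4295 -0.0857  0.106 ] th 1.1789 q [-0.37 -0.3   2.15  0.    1.3   0.02] F [-0.27  0.61 -0.04] open 0.045
rows [ 0.0789 -0.0002  0.0056] turn -0.0011
```

View pics/scene3.png

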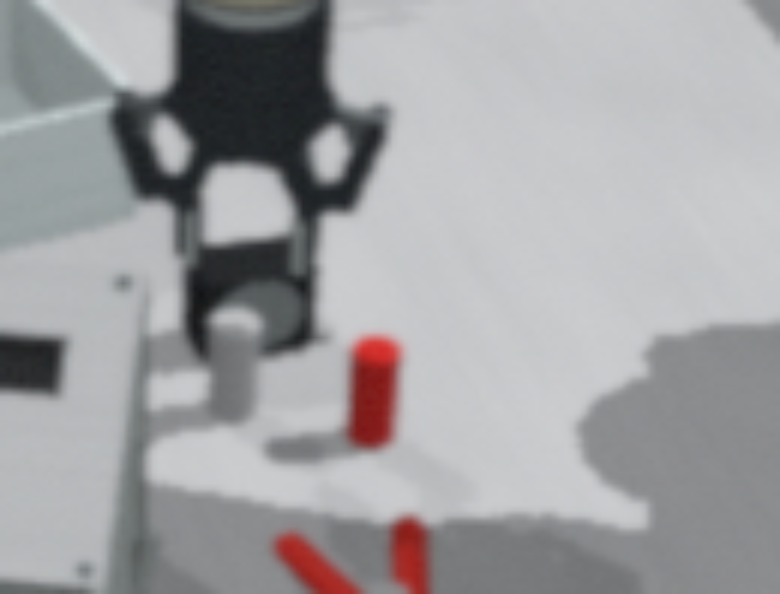

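```bash
python3 -m jog '[[[0.02,0,0.005,0,-0.05],[0.05,0,0.005,0,-0.05],[0.078,0,0.005,0,-0.05],[0.078,0,0.005,0,-0.05]]]';python3 -c "
from h import *
togo([.434,-.0875,.027],1.18)"
```

```text
t: 6.3
tool_pos: [0.4345, -0.0872, 0.0291]
tool_rot: [0.311, 1.558, -0.303]
contact_force: [-0.2, 0.2, 1.0]
opening: 0.0447
t 6.3 tcp [ 0.4345 -0.0872  0.0291] th 1.1795 q [-0.37 -0.16  2.18  0.    1.13  0.02] F [-0.21  0.18  0.96] open 0.0447
rows [ 0.0021 -0.0005 -0.0003] turn -0.0005
```

```bash
python3 -m jog '[[[0.001,0,0,0,0.8],[0.001,0,0,0,0.8],[0.001,0,0,0,0.8],[0.001,0,0,0,0.8]]]' 25; python3 -m jog '[[[-0.04,0,0,0,0.8],[-0.09,0,0,0,0.8],[-0.14,0,0,0,0.8],[-0.18,0,0,0,0.8],[-0.2,0,0,0,0.8],[-0.2,0,0,0,0.8]]]' 
python3 - <<'E'
from h import *
import cv2
togo([.434,-.0875,.027],1.18)
for n in ("scene","top"):
 d=imaging.get_image(n); cv2.imwrite(f"pics/{n}4.png",d["color"][:,:,::-1])
E
```

```text
t: 6.7
tool_pos: [0.4362, -0.0878, 0.0302]
tool_rot: [0.311, 1.554, -0.304]
contact_force: [-0.1, 0.1, 4.0]
opening: 0.0254
t: 7.3
tool_pos: [0.4389, -0.0896, 0.2345]
tool_rot: [0.309, 1.546, -0.304]
contact_force: [0.1, -0.8, -2.0]
opening: 0.0256
t 7.3 tcp [ 0.4389 -0.0896  0.2345] th 1.1797 q [-0.37 -0.4   2.    0.    1.53  0.02] F [ 0.12 -0.75 -2.04] open 0.0256
rows [ 0.2075 -0.0006 -0.0057] turn -0.0003
```

View pics/scene4.png

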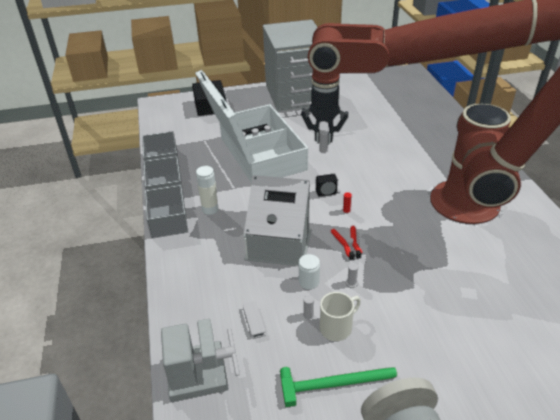

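```bash
python3 -c "
from h import *
p=B+.133*UX;print(p)
togo([*p,.205],1.18)"
```

```text
[ 0.57748691 -0.05195195]
t 7.4 tcp [ 0.4366 -0.0888  0.2292] th 1.1796 q [-0.37 -0.39  2.01  0.    1.53  0.02] F [-0.98  0.26 -3.21] open 0.0254
rows [0.0237 0.0877 0.1164] turn -0.0004
```

```bash
python3 -m jog '[[[0,0.03,0.04,0,0.8],[0,0.06,0.08,0,0.8],[0,0.088,0.116,0,0.8],[0.02,0.088,0.116,0,0.8],[0.024,0.088,0.116,0,0.8],[0.024,0.088,0.116,0,0.8]]]'
python3 - <<'E'
from h import *
import cv2
p=B+.133*UX
togo([*p,.205],1.18)
n,(x,y,w,h)="scene",(225,110,130,110)
d=imaging.get_image(n); cv2.imwrite(f"pics/{n}5.png",cv2.resize(d["color"][y:y+h,x:x+w,::-1],None,fx=6,fy=5.4))
E
```

```text
t: 8.0
tool_pos: [0.5748, -0.051, 0.2006]
tool_rot: [0.311, 1.563, -0.304]
contact_force: [-0.5, 0.1, -2.5]
opening: 0.025
t 8.0 tcp [ 0.5748 -0.051   0.2006] th 1.1795 q [-0.22 -0.03  1.75  0.    1.44  0.17] F [-0.51  0.09 -2.51] open 0.025
rows [-0.0045  0.0001  0.0027] turn -0.0005
```

View pics/scene5.png

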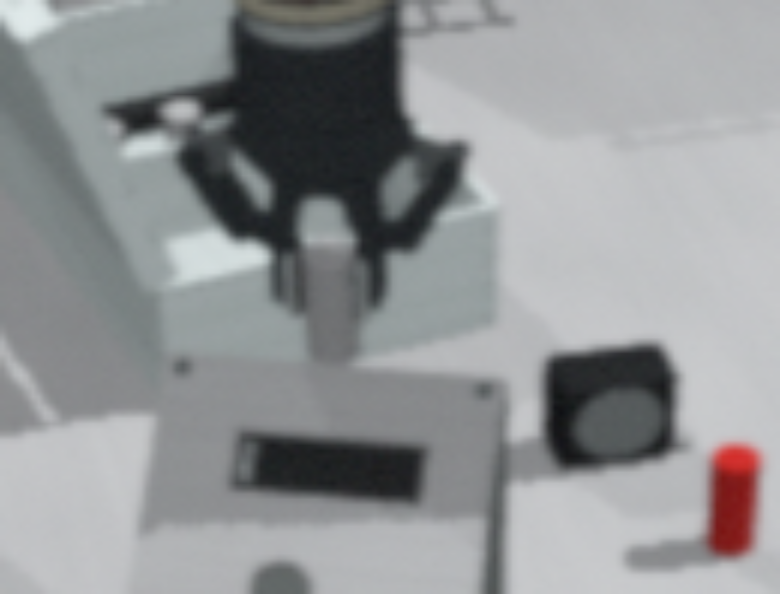

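```bash
python3 -m jog '[[[-0.004,0.005,0.003,0,0.8],[-0.004,0.010,0.003,0,0.8],[-0.004,0.014,0.003,0,0.8],[-0.004,0.017,0.003,0,0.8]]]' 20;python3 -m jog '[[[0,0.004,0,0,0.8],[0,0.008,0,0,0.8],[0,0.012,0,0,0.8]]]'
```

```text
t: 8.45
tool_pos: [0.5852, -0.0365, 0.2073]
tool_rot: [0.311, 1.558, -0.304]
contact_force: [-0.5, 1.0, -3.2]
opening: 0.0251
t: 8.75
tool_pos: [0.5889, -0.0274, 0.2081]
tool_rot: [0.307, 1.56, -0.309]
contact_force: [-5.4, -7.0, 1.3]
opening: 0.0254
```

```bash
python3 -m jog '[[[0,0.004,0,0,0.8],[0,0.008,0,0,0.8],[0,0.011,0,0,0.8],[0,0.011,0,0,0.8]]]'
cat > snap.py <<'E'
from h import *
import cv2,sys
k,x,y=sys.argv[1],int(sys.argv[2]),int(sys.argv[3])
d=imaging.get_image("scene"); cv2.imwrite(f"pics/scene{k}.png",cv2.resize(d["color"][y:y+110,x:x+130,::-1],None,fx=6,fy=5.4))
o,M,t0=st(); r=o['tool_pos'][:2]-B
print('tcp',o['tool_pos'].round(4),'gx',(r@UX-.03).round(4),'gy',(r@UY).round(4),'F',o['contact_force'].round(1),'Ftool',(M.T@o['contact_force']).round(1),'open',round(o['opening'],4),'t',o['t'])
E
python3 snap.py 6 225 110
```

```text
t: 9.15
tool_pos: [0.5925, -0.0189, 0.2084]
tool_rot: [0.303, 1.561, -0.313]
contact_force: [-2.8, -6.3, -1.7]
opening: 0.0251
tcp [ 0.5925 -0.019   0.2083] gx 0.0668 gy 0.0013 F [-3.4 -5.4 -0.9] Ftool [ 0.9 -6.3 -1.1] open 0.0256 t 9.2
```

View pics/scene6.png

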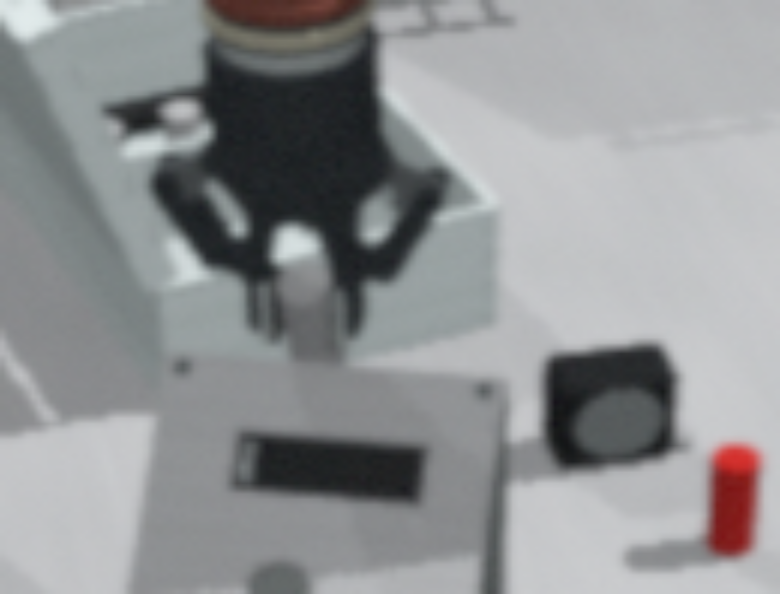

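```bash
python3 -m jog '[[[0,0.004,0,0,0.8],[0,0.007,0,0,0.8],[0,0.009,0,0,0.8],[0,0.009,0,0,0.8]]]'
python3 snap.py 7 225 110
```

```text
t: 9.6
tool_pos: [0.5953, -0.0122, 0.2079]
tool_rot: [0.3, 1.562, -0.317]
contact_force: [-2.3, -6.5, -3.5]
opening: 0.0258
tcp [ 0.5953 -0.0122  0.2079] gx 0.0595 gy 0.0013 F [-2.2 -4.9 -3.2] Ftool [ 3.3 -5.3 -0.1] open 0.0252 t 9.65
```

View pics/scene7.png

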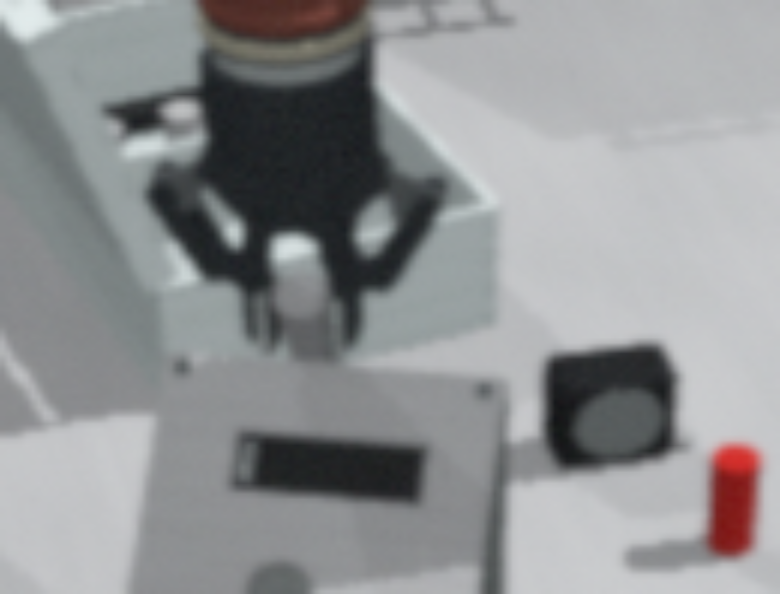

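```bash
python3 -m jog '[[[0,0.003,0,0,0.8],[0,0.005,0,0,0.8],[0,0.005,0,0,0.8]]]'
python3 snap.py 8 225 110
```

```text
t: 9.95
tool_pos: [0.5967, -0.0089, 0.2076]
tool_rot: [0.298, 1.563, -0.32]
contact_force: [-1.7, -5.4, -2.8]
opening: 0.0253
tcp [ 0.5967 -0.009   0.2076] gx 0.0559 gy 0.0014 F [-1.4 -4.6 -3.1] Ftool [ 3.1 -4.7  0.5] open 0.0256 t 10.0
```

View pics/scene8.png

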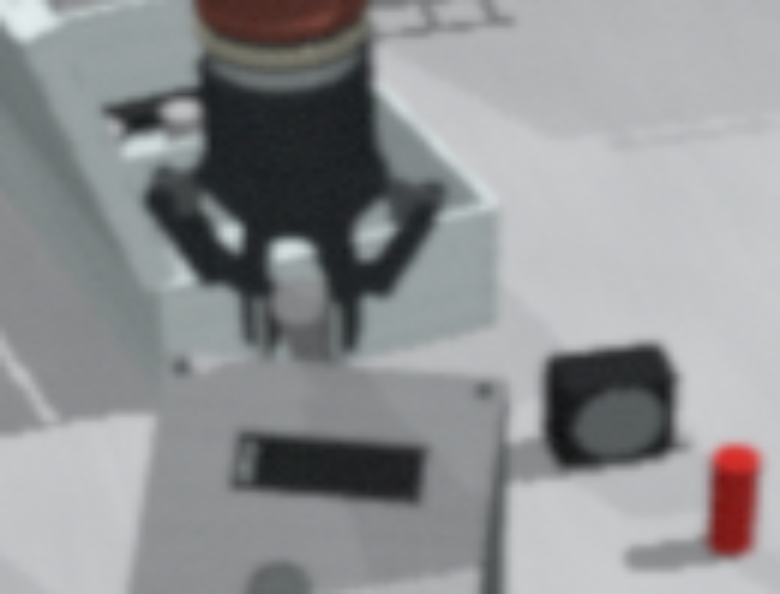

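```bash
python3 - <<'E'
from h import *
import cv2
d=imaging.get_image("scene"); im=d["color"][:,:,::-1]
cv2.imwrite("pics/z8.png",cv2.resize(im[145:180,258:295],None,fx=16,fy=16,interpolation=cv2.INTER_CUBIC))
o=ctrl.get_obs()
G=o['tool_pos']+np.array([0,0,.019])
for phi in (25,30,35,40):
    p=np.radians(phi); a=np.r_[-np.sin(p)*UX,np.cos(p)]
    for nm,L in (('top',.017),('foot',-.049)):
        print(phi,nm,((proj('scene',G+L*a)-[258,145]+.5)*16-.5).round(0))
E
```

```text
25 top [268. 348.]
25 foot [309. 537.]
30 top [267. 356.]
30 foot [312. 514.]
35 top [266. 364.]
35 foot [315. 491.]
40 top [265. 373.]
40 foot [318. 468.]
```

View pics/z8.png

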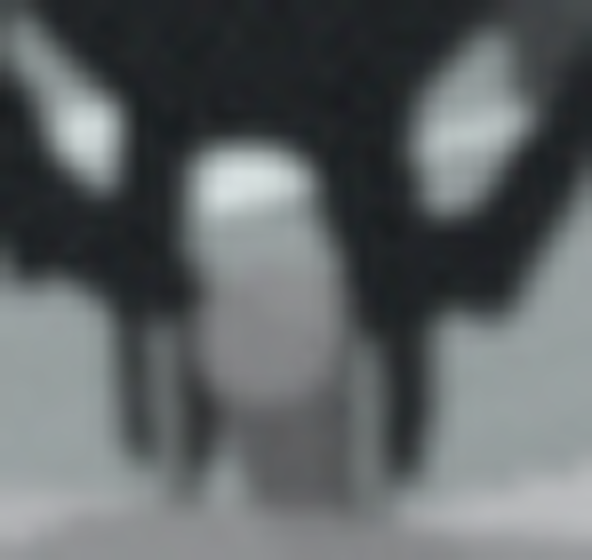

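```bash
python3 -m jog '[[[-0.03,0,0,0,0.8],[-0.06,0,0,0,0.8],[-0.06,0,0,0,0.8]]]' 60
python3 - <<'E'
from h import *
import cv2
d=imaging.get_image("scene"); im=d["color"][:,:,::-1]
X,Y=248,115
cv2.imwrite("pics/z9.png",cv2.resize(im[Y:Y+50,X:X+50],None,fx=12,fy=12,interpolation=cv2.INTER_CUBIC))
o=ctrl.get_obs();print(o['tool_pos'],o['contact_force'],o['t'])
G=o['tool_pos']+np.array([0,0,.019])
for phi in (25,30,35,40,45):
    p=np.radians(phi); a=np.r_[-np.sin(p)*UX,np.cos(p)]
    for nm,L in (('top',.017),('foot',-.049)):
        print(phi,nm,((proj('scene',G+L*a)-[X,Y]+.5)*12-.5).round(0))
E
```

```text
t: 10.35
tool_pos: [0.6004, -0.0083, 0.2735]
tool_rot: [0.298, 1.553, -0.319]
contact_force: [0.8, -0.1, -2.1]
opening: 0.0249
[ 0.59925009 -0.00820147  0.27060048] [ 0.70336604  0.427118   -2.55655422] 10.4
25 top [300. 386.]
25 foot [332. 541.]
30 top [299. 392.]
30 foot [335. 524.]
35 top [298. 398.]
35 foot [338. 506.]
40 top [297. 404.]
40 foot [340. 488.]
45 top [297. 411.]
45 foot [342. 470.]
```

View pics/z9.png

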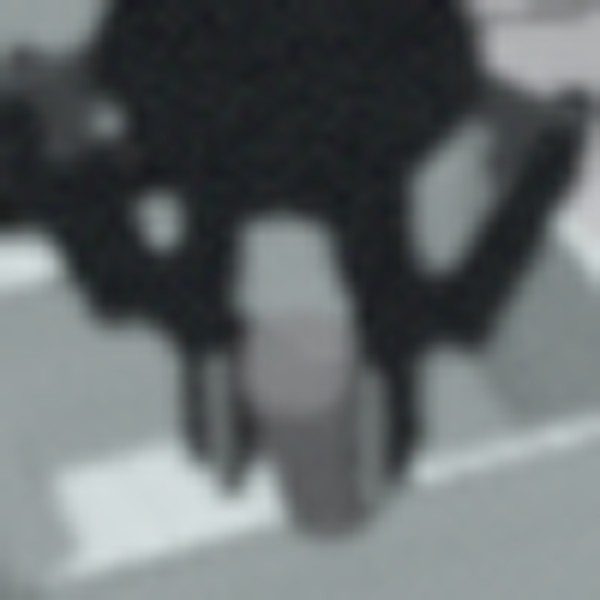

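```bash
cat > z.py <<'E'
from h import *
import cv2,sys
k=sys.argv[1]; L1=float(sys.argv[2]) if len(sys.argv)>2 else .017; 
o,M,th=st(); tcp=o['tool_pos']
c=proj('scene',tcp).round().astype(int); X,Y=c[0]-25,c[1]-28
d=imaging.get_image("scene"); im=d["color"][:,:,::-1]
v=cv2.resize(im[Y:Y+50,X:X+50],None,fx=12,fy=12,interpolation=cv2.INTER_CUBIC)
cv2.imwrite(f"pics/z{k}.png",v)
f=lambda P:((proj('scene',P)-[X,Y]+.5)*12-.5).round(0)
r=tcp[:2]-B
print('tcp',tcp.round(4),'gx',(r@UX-.03).round(4),'gy',(r@UY).round(4),'Ftool',(M.T@o['contact_force']).round(1),'open',round(o['opening'],4),'t',o['t'],'off',X,Y)
print('tip mid',f(tcp),'tip +z13',f(tcp+.013*M[:,2]),'tip -z13',f(tcp-.013*M[:,2]))
G=tcp+np.array([0,0,.019])
for phi in (0,20,25,30,35,40,45):
    p=np.radians(phi); a=np.r_[-np.sin(p)*UX,np.cos(p)]
    print(phi,'top',f(G+L1*a),'foot',f(G+(L1-.066)*a))
E
python3 z.py 10
```

```text
tcp [ 0.5993 -0.0082  0.2706] gx 0.0543 gy 0.0034 Ftool [2.5 0.7 0.5] open 0.0244 t 10.4 off 249 128
tip mid [300. 343.] tip +z13 [242. 339.] tip -z13 [358. 347.]
0 top [294. 205.] foot [304. 455.]
20 top [289. 224.] foot [317. 401.]
25 top [288. 230.] foot [320. 385.]
30 top [287. 236.] foot [323. 368.]
35 top [286. 242.] foot [326. 350.]
40 top [285. 248.] foot [328. 332.]
45 top [285. 255.] foot [330. 314.]
```

View pics/z10.png

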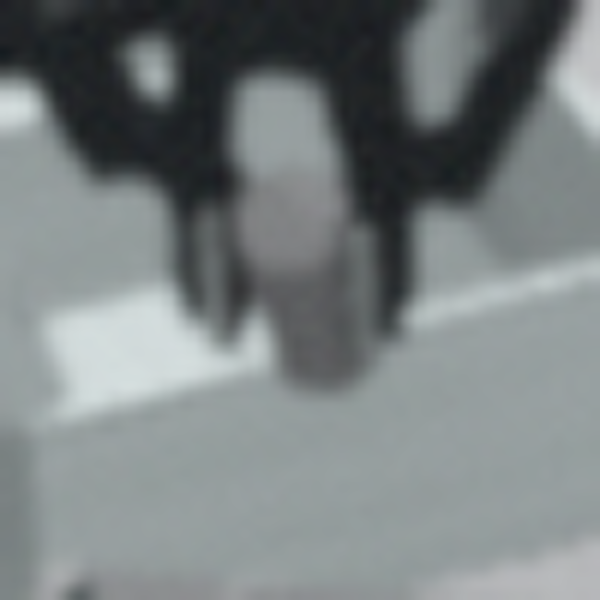

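```bash
python3 -c "
from h import *
togo([.6404,.1007,.162],1.18)"
```

```text
t 10.45 tcp [ 0.5981 -0.0081  0.268 ] th 1.1776 q [-0.13 -0.02  1.63 -0.01  1.55  0.26] F [-0.47 -0.24 -4.45] open 0.0246
rows [ 0.1041  0.1184 -0.0016] turn -0.0024
```

```bash
python3 -m jog '[[[0,0.04,0,0,0.8],[0,0.08,0,0,0.8],[0.03,0.118,-0.002,0,0.8],[0.06,0.118,-0.002,0,0.8],[0.09,0.118,-0.002,0,0.8],[0.104,0.118,-0.002,0,0.8],[0.104,0.118,-0.002,0,0.8],[0.104,0.118,-0.002,0,0.8]]]'
python3 z.py 11; python3 -c "
from h import *
print(st()[1].round(3)); print(proj('scene',np.r_[B,.125]))"
```

```text
t: 11.25
tool_pos: [0.6399, 0.1003, 0.1623]
tool_rot: [0.298, 1.561, -0.32]
contact_force: [0.7, 0.1, -3.0]
opening: 0.0247
tcp [0.6399 0.1003 0.1623] gx -0.0616 gy -0.0003 Ftool [3.  0.4 0.6] open 0.0247 t 11.25 off 243 188
tip mid [310. 339.] tip +z13 [251. 334.] tip -z13 [368. 344.]
0 top [303. 212.] foot [315. 442.]
20 top [298. 233.] foot [329. 383.]
25 top [297. 239.] foot [332. 366.]
30 top [296. 245.] foot [335. 348.]
35 top [295. 252.] foot [337. 329.]
40 top [294. 259.] foot [340. 311.]
45 top [293. 265.] foot [342. 292.]
[[-0.013  0.384  0.923]
 [-0.011  0.923 -0.384]
 [-1.    -0.015 -0.008]]
[270.99931614 218.6960884 ]
```

View pics/z11.png

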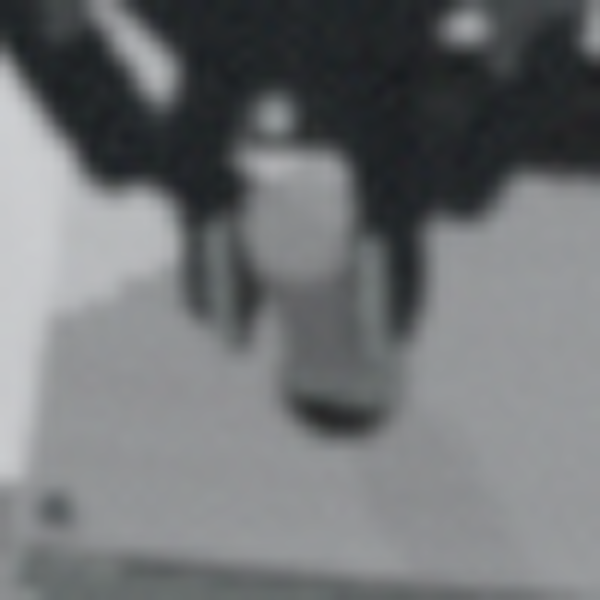

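```bash
python3 -m jog '[[[0.004,-0.003,0,0,0.8],[0.008,-0.006,0,0,0.8],[0.0123,-0.0086,0,0,0.8],[0.0123,-0.0086,0,0,0.8]]]' 25
python3 z.py 12
```

```text
t: 11.7
tool_pos: [0.6388, 0.093, 0.1549]
tool_rot: [0.302, 1.555, -0.317]
contact_force: [0.5, 4.0, 5.8]
opening: 0.0247
tcp [0.6388 0.093  0.1549] gx -0.0544 gy 0.0014 Ftool [-5.9  3.8 -1.1] open 0.0247 t 11.7 off 243 188
tip mid [309. 343.] tip +z13 [251. 337.] tip -z13 [368. 348.]
0 top [302. 216.] foot [315. 445.]
20 top [298. 237.] foot [328. 386.]
25 top [296. 243.] foot [331. 369.]
30 top [295. 250.] foot [334. 351.]
35 top [294. 256.] foot [337. 333.]
40 top [294. 263.] foot [339. 314.]
45 top [293. 270.] foot [341. 296.]
```

View pics/z12.png

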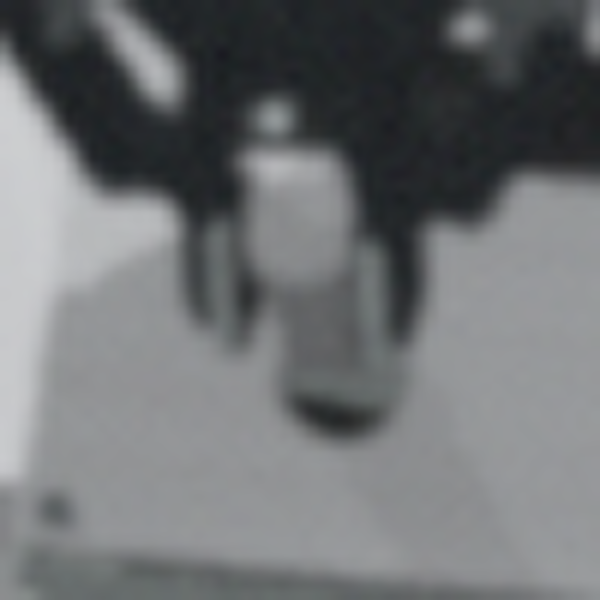

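```bash
python3 -m jog '[[[-0.001,0.003,-0.001,0,0.8],[0.001,0.0045,-0.001,0,0.8],[0.004,0.003,-0.001,0,0.8],[0.006,0.001,-0.001,0,0.8],[0.006,0.001,-0.001,0,0.8]]]' 25
python3 z.py 13
```

```text
t: 12.25
tool_pos: [0.6398, 0.0968, 0.152]
tool_rot: [0.306, 1.551, -0.312]
contact_force: [-1.5, 9.0, 8.1]
opening: 0.0244
tcp [0.6398 0.0968 0.152 ] gx -0.0582 gy 0.0009 Ftool [-8.1  7.7 -4.8] open 0.0244 t 12.25 off 243 190
tip mid [309. 340.] tip +z13 [251. 335.] tip -z13 [367. 346.]
0 top [302. 214.] foot [315. 443.]
20 top [297. 235.] foot [328. 383.]
25 top [296. 241.] foot [331. 366.]
30 top [295. 247.] foot [334. 348.]
35 top [294. 254.] foot [336. 330.]
40 top [293. 261.] foot [339. 311.]
45 top [293. 268.] foot [341. 293.]
```

View pics/z13.png

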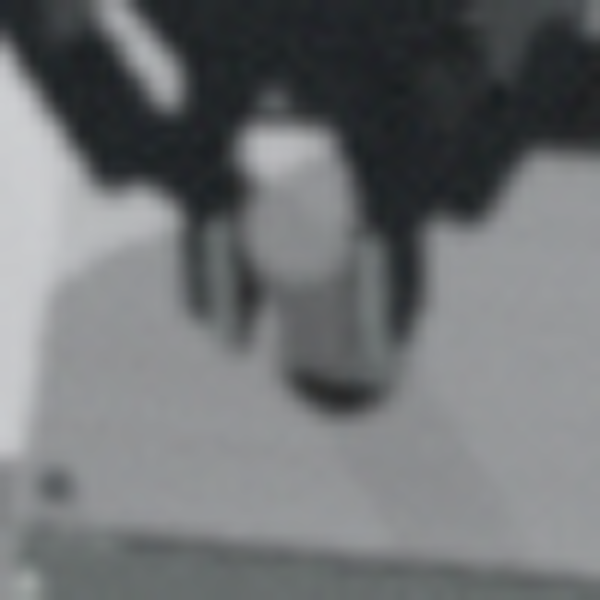

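```bash
python3 -m jog '[[[-0.001,0.002,-0.001,0,0.8],[0.0,0.004,-0.001,0,0.8],[0.002,0.004,-0.001,0,0.8],[0.006,0.0015,-0.001,0,0.8],[0.008,0,-0.001,0,0.8],[0.008,0,-0.001,0,0.8]]]' 25
python3 z.py 14
```

```text
t: 12.9
tool_pos: [0.638, 0.0966, 0.1426]
tool_rot: [0.306, 1.553, -0.313]
contact_force: [0.4, 0.4, -3.2]
opening: 0.0245
tcp [0.638  0.0966 0.1426] gx -0.0574 gy -0.0007 Ftool [3.2 0.5 0.2] open 0.0245 t 12.9 off 244 192
tip mid [307. 347.] tip +z13 [248. 341.] tip -z13 [365. 352.]
0 top [300. 222.] foot [312. 448.]
20 top [295. 242.] foot [325. 389.]
25 top [294. 249.] foot [328. 372.]
30 top [293. 255.] foot [331. 354.]
35 top [292. 261.] foot [334. 336.]
40 top [291. 268.] foot [336. 317.]
45 top [290. 275.] foot [338. 299.]
```

View pics/z14.png

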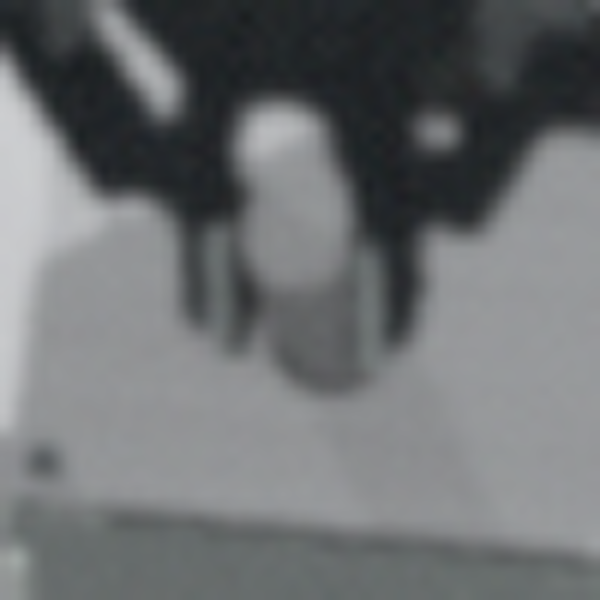

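```bash
python3 -m jog '[[[0.004,-0.0028,0,0,0.8],[0.008,-0.0056,0,0,0.8],[0.012,-0.0084,0,0,0.8],[0.015,-0.0105,0,0,0.8],[0.015,-0.0105,0,0,0.8]]]' 25
python3 z.py 15
```

```text
t: 13.45
tool_pos: [0.6345, 0.0878, 0.1276]
tool_rot: [0.308, 1.552, -0.311]
contact_force: [3.0, 4.4, -4.5]
opening: 0.0247
tcp [0.6345 0.0878 0.1276] gx -0.0479 gy -0.0006 Ftool [4.5 5.2 1.1] open 0.0247 t 13.45 off 245 194
tip mid [305. 346.] tip +z13 [247. 340.] tip -z13 [362. 351.]
0 top [298. 222.] foot [310. 446.]
20 top [294. 243.] foot [323. 387.]
25 top [293. 249.] foot [326. 370.]
30 top [292. 256.] foot [329. 352.]
35 top [291. 262.] foot [331. 334.]
40 top [290. 269.] foot [334. 316.]
45 top [289. 275.] foot [336. 298.]
```

View pics/z15.png

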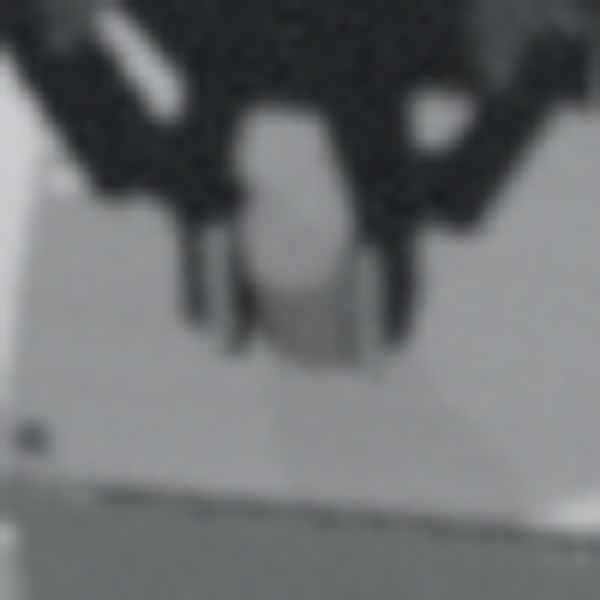

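```bash
python3 -m jog '[[[0,0,0,0,-0.1],[0,0,0,0,-0.2],[-0.005,0,0,0,-0.2],[-0.01,0,0,0,-0.2],[-0.02,0,0,0,-0.2]]]'
python3 snap.py 16 215 165
```

```text
t: 14.0
tool_pos: [0.6343, 0.0877, 0.1479]
tool_rot: [0.307, 1.552, -0.311]
contact_force: [0.3, 0.5, 0.3]
opening: 0.0513
tcp [0.6357 0.0877 0.1507] gx -0.0483 gy 0.0006 F [0.4 0.6 0.6] Ftool [-0.6  0.7  0.1] open 0.0514 t 14.05
```

View pics/scene16.png

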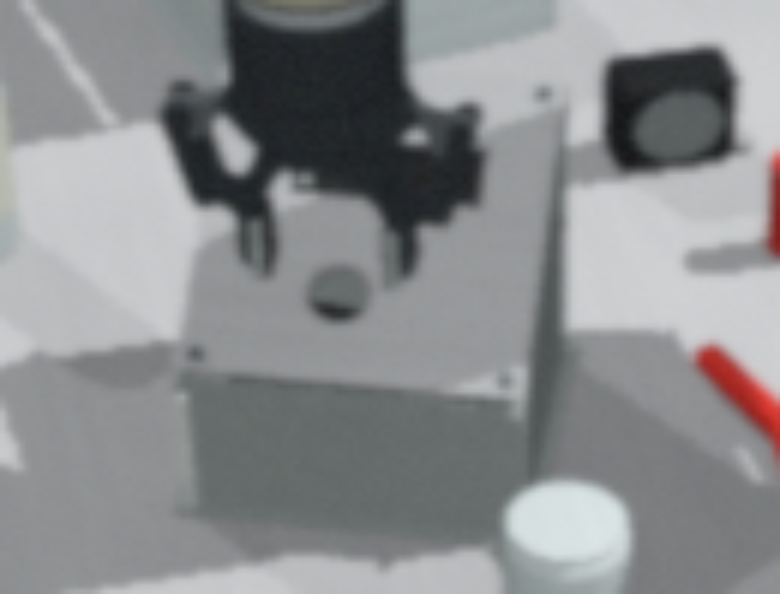

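```bash
python3 -c "
from h import *
togo([.5895,.3175,.12],2.0)
print(st()[1][:,0])"
```

```text
t 14.05 tcp [0.6357 0.0877 0.1507] th 1.1765 q [ 0.02  0.15  1.64 -0.    1.35  0.42] F [0.38 0.64 0.62] open 0.0514
rows [ 0.0303  0.1944 -0.1309] turn -0.8235
[-2.33522155e-04 -1.55638883e-03 -9.99998762e-01]
```

```bash
python3 -m jog '[[[-0.05,0,0,0,-0.05],[-0.05,0.03,-0.02,-0.15,-0.05],[-0.05,0.07,-0.05,-0.3,-0.05],[-0.05,0.11,-0.08,-0.45,-0.05],[-0.05,0.15,-0.11,-0.6,-0.05],[-0.04,0.194,-0.131,-0.75,-0.05],[-0.01,0.194,-0.131,-0.823,-0.05],[0.03,0.194,-0.131,-0.823,-0.05],[0.03,0.194,-0.131,-0.823,-0.05],[0.03,0.194,-0.131,-0.823,-0.05]]]'
python3 -c "
from h import *
togo([.5895,.3175,.0285],2.0)"; python3 snap.py 17 250 240
```

```text
t: 15.05
tool_pos: [0.589, 0.3169, 0.1203]
tool_rot: [-0.338, 1.546, 0.335]
contact_force: [0.9, 0.3, 0.6]
opening: 0.0449
t 15.05 tcp [0.589  0.3169 0.1203] th 1.9993 q [ 0.38  0.24  1.59 -0.    1.31 -0.05] F [0.86 0.27 0.58] open 0.0449
rows [0.0918 0.0005 0.0009] turn -0.0007
tcp [0.5903 0.3172 0.1223] gx -0.2431 gy -0.1289 F [-0.3  0.4 -0. ] Ftool [ 0.   0.5 -0.1] open 0.0446 t 15.1
```

View pics/scene17.png

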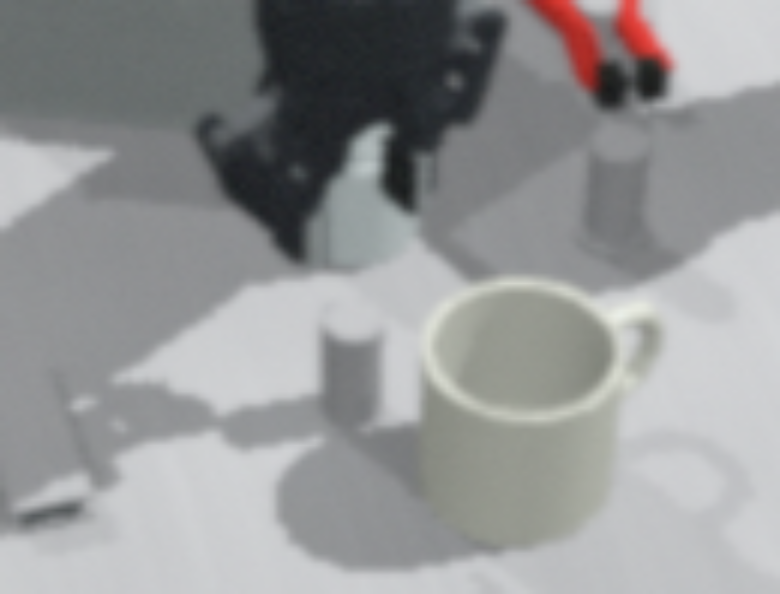

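```bash
python3 -m jog '[[[0.03,0,0,0,-0.05],[0.06,0,0,0,-0.05],[0.085,0,0,0,-0.05],[0.092,0,0,0,-0.05],[0.092,0,0,0,-0.05]]]'; python3 snap.py 18 250 240
```

```text
t: 15.6
tool_pos: [0.5912, 0.317, 0.0315]
tool_rot: [-0.336, 1.542, 0.334]
contact_force: [-0.2, 0.4, -0.4]
opening: 0.0451
tcp [0.592  0.3174 0.0327] gx -0.244 gy -0.1274 F [-0.1 -0.2  0.4] Ftool [-0.4 -0.1 -0.2] open 0.0451 t 15.65
```

View pics/scene18.png

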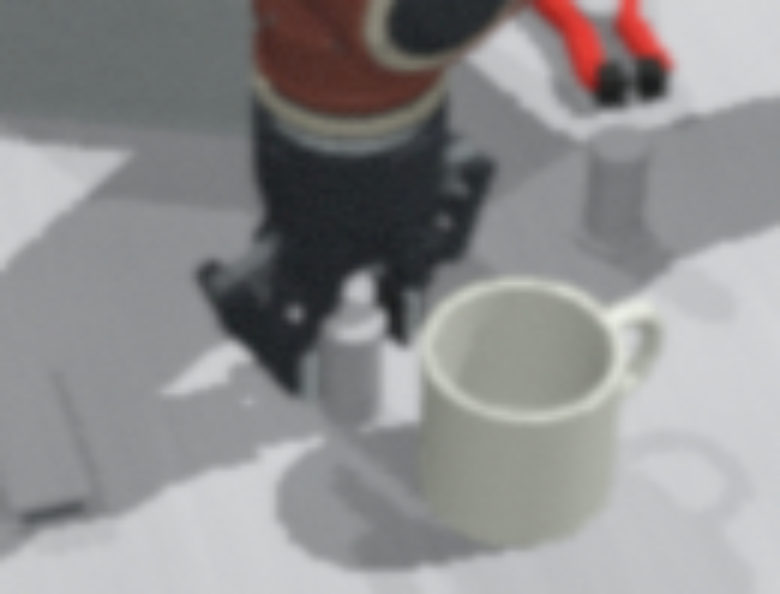

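```bash
python3 -m jog '[[[0.002,0,0,0,0.8],[0.002,0,0,0,0.8],[0.002,0,0,0,0.8],[0.002,0,0,0,0.8]]]' 25; python3 -c "
from h import *
togo([.592,.317,.2])"; python3 -m jog '[[[-0.04,0,0,0,0.8],[-0.09,0,0,0,0.8],[-0.14,0,0,0,0.8],[-0.19,0,0,0,0.8],[-0.2,0,0,0,0.8]]]' ; python3 z.py 19; python3 -c "
from h import *
p=B+.135*UX
togo([*p,.24],1.18)"
```

```text
t: 16.05
tool_pos: [0.5938, 0.3181, 0.0337]
tool_rot: [-0.335, 1.535, 0.335]
contact_force: [-0.9, -1.4, 6.7]
opening: 0.0255
t 16.05 tcp [0.5938 0.3181 0.0337] th 1.9986 q [ 0.38  0.34  1.63 -0.    1.16 -0.05] F [-0.87 -1.42  6.74] open 0.0255
rows [-0.1663 -0.0006 -0.0007] turn None
t: 16.55
tool_pos: [0.5951, 0.3191, 0.2431]
tool_rot: [-0.333, 1.522, 0.336]
contact_force: [0.9, -0.2, -1.8]
opening: 0.025
tcp [0.5951 0.3191 0.2431] gx -0.2468 gy -0.1252 Ftool [ 1.8 -0.6  0.7] open 0.025 t 16.55 off 281 219
tip mid [310. 346.] tip +z13 [255. 376.] tip -z13 [364. 317.]
0 top [311. 204.] foot [309. 461.]
20 top [307. 229.] foot [321. 388.]
25 top [306. 237.] foot [324. 367.]
30 top [305. 245.] foot [327. 346.]
35 top [304. 252.] foot [330. 324.]
40 top [303. 261.] foot [332. 302.]
45 top [302. 269.] foot [334. 280.]
t 16.6 tcp [0.5946 0.3189 0.2414] th 1.9988 q [ 0.38  0.15  1.49 -0.    1.48 -0.05] F [ 0.35  0.57 -0.57] open 0.0252
rows [-0.0013 -0.3316 -0.171 ] turn 0.8188
```

View pics/z19.png

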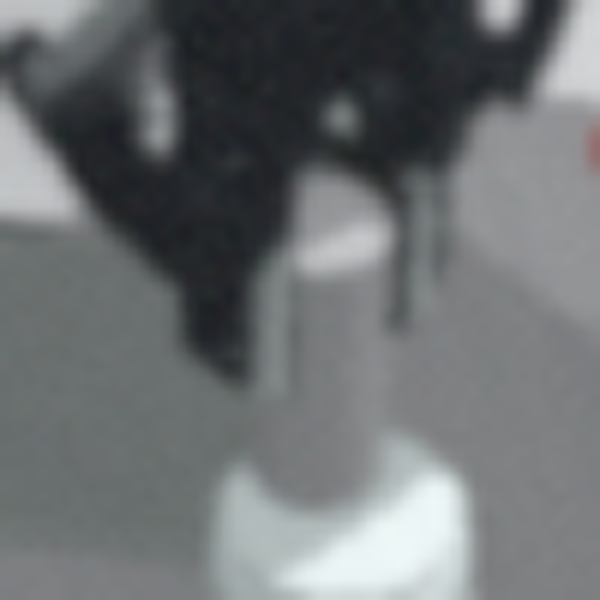

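```bash
python3 -m jog '[[[-0.03,-0.03,-0.015,0.1,0.8],[-0.03,-0.07,-0.035,0.25,0.8],[-0.03,-0.11,-0.055,0.4,0.8],[-0.03,-0.15,-0.075,0.55,0.8],[-0.03,-0.19,-0.095,0.7,0.8],[-0.03,-0.23,-0.117,0.819,0.8],[-0.03,-0.27,-0.139,0.819,0.8],[-0.03,-0.31,-0.16,0.819,0.8],[-0.03,-0.3316,-0.171,0.819,0.8],[-0.02,-0.3316,-0.171,0.819,0.8],[0,-0.3316,-0.171,0.819,0.8],[0.01,-0.3316,-0.171,0.819,0.8]]]' 40; python3 z.py 20 .0133; python3 -c "
from h import *
p=B+.133*UX
togo([*p,.209],1.18)"
```

```text
t: 17.8
tool_pos: [0.5749, -0.0528, 0.2238]
tool_rot: [0.315, 1.538, -0.298]
contact_force: [-0.3, -0.4, -2.7]
opening: 0.0248
tcp [ 0.5749 -0.0528  0.2238] gx 0.1048 gy -0.002 Ftool [ 2.7 -0.6 -0.1] open 0.0248 t 17.8 off 254 132
tip mid [310. 341.] tip +z13 [254. 336.] tip -z13 [366. 346.]
0 top [306. 224.] foot [314. 460.]
20 top [303. 238.] foot [327. 404.]
25 top [302. 242.] foot [330. 388.]
30 top [301. 247.] foot [332. 371.]
35 top [301. 252.] foot [335. 353.]
40 top [300. 256.] foot [337. 334.]
45 top [299. 261.] foot [339. 315.]
t 17.85 tcp [ 0.5743 -0.0525  0.2224] th 1.1803 q [-0.23 -0.06  1.74  0.01  1.45  0.16] F [-0.9   1.12 -4.65] open 0.0246
rows [0.0135 0.0016 0.0026] turn 0.0003
```

View pics/z20.png

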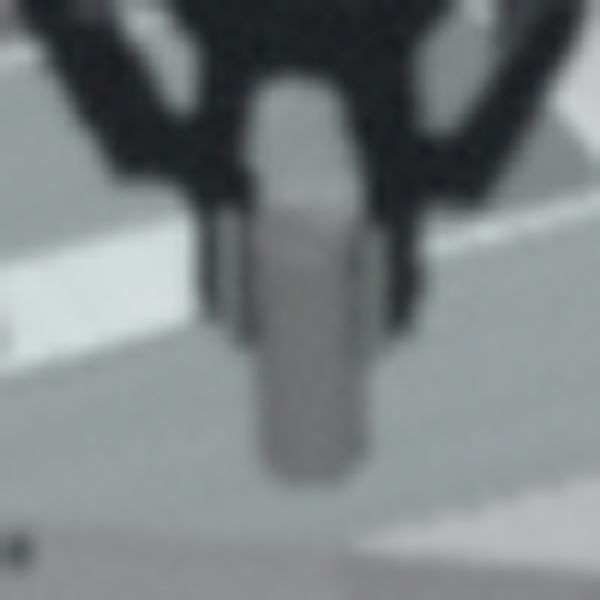

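```bash
python3 -m jog '[[[0.008,0.004,0.002,0,0.8],[0.0135,0.01,0.002,0,0.8],[0.0135,0.016,0.002,0,0.8],[0.0135,0.021,0.002,0,0.8],[0.0135,0.026,0.002,0,0.8],[0.0135,0.031,0.002,0,0.8],[0.0135,0.036,0.002,0,0.8],[0.0135,0.041,0.002,0,0.8],[0.0135,0.046,0.002,0,0.8],[0.0135,0.050,0.002,0,0.8],[0.0135,0.052,0.002,0,0.8],[0.0135,0.052,0.002,0,0.8]]]' 20; python3 z.py 21 .0133
```

```text
t: 19.05
tool_pos: [0.5955, -0.0071, 0.2102]
tool_rot: [0.309, 1.541, -0.303]
contact_force: [-4.4, -8.2, -2.5]
opening: 0.0246
tcp [ 0.5955 -0.0071  0.2102] gx 0.0547 gy -0.0004 Ftool [ 2.4 -9.3 -1. ] open 0.0246 t 19.05 off 251 147
tip mid [302. 337.] tip +z13 [246. 332.] tip -z13 [359. 342.]
0 top [298. 220.] foot [307. 456.]
20 top [294. 235.] foot [320. 398.]
25 top [293. 239.] foot [323. 381.]
30 top [293. 244.] foot [326. 363.]
35 top [292. 249.] foot [329. 344.]
40 top [291. 254.] foot [331. 325.]
45 top [291. 259.] foot [333. 306.]
```

View pics/z21.png

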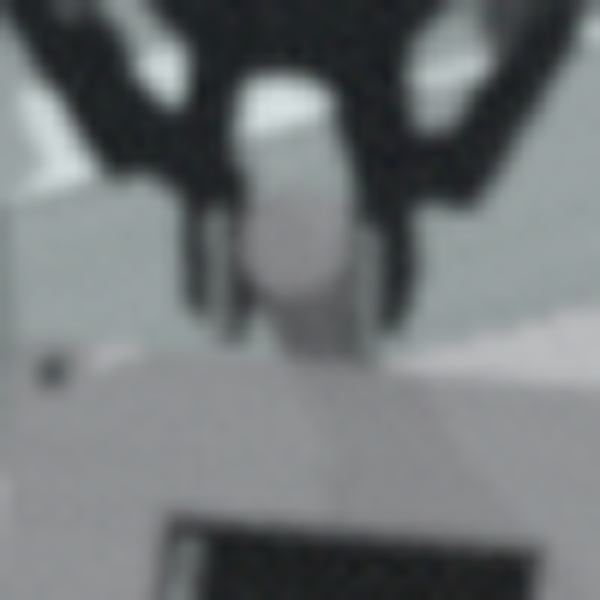

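```bash
python3 -m jog '[[[0,0.003,0,0,0.8],[0,0.005,0,0,0.8],[0,0.005,0,0,0.8]]]' 20; python3 -m jog '[[[-0.03,0,0,0,0.8],[-0.05,0,0,0,0.8],[-0.05,0,0,0,0.8],[-0.05,0,0,0,0.8]]]' 50; python3 z.py 22 .0133
```

```text
t: 19.4
tool_pos: [0.597, -0.0045, 0.211]
tool_rot: [0.305, 1.541, -0.308]
contact_force: [-3.8, -8.5, -1.8]
opening: 0.0252
t: 19.8
tool_pos: [0.5972, -0.0039, 0.2618]
tool_rot: [0.305, 1.54, -0.307]
contact_force: [0.2, 0.3, -2.4]
opening: 0.0244
tcp [ 0.5972 -0.0039  0.2618] gx 0.051 gy -0.0001 Ftool [2.4 0.4 0. ] open 0.0244 t 19.8 off 250 132
tip mid [302. 338.] tip +z13 [244. 333.] tip -z13 [361. 343.]
0 top [298. 215.] foot [307. 462.]
20 top [294. 230.] foot [321. 404.]
25 top [293. 234.] foot [324. 387.]
30 top [292. 239.] foot [327. 368.]
35 top [292. 244.] foot [330. 350.]
40 top [291. 249.] foot [332. 330.]
45 top [290. 254.] foot [335. 310.]
```

View pics/z22.png

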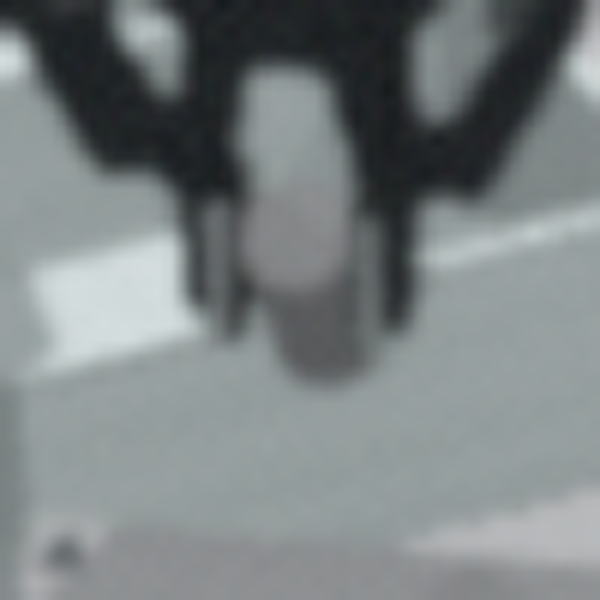

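```bash
python3 -m jog '[[[0,0.04,0,0,0.8],[0,0.08,0,0,0.8],[0.03,0.1195,0,0,0.8],[0.06,0.1195,0,0,0.8],[0.09,0.1195,0,0,0.8],[0.105,0.1195,0,0,0.8],[0.105,0.1195,0,0,0.8],[0.105,0.1195,0,0,0.8]]]' 30; python3 z.py 23 .0133
```

```text
t: 20.65
tool_pos: [0.6428, 0.1061, 0.1556]
tool_rot: [0.305, 1.542, -0.308]
contact_force: [0.2, -0.1, -1.6]
opening: 0.0246
tcp [0.6428 0.1061 0.1556] gx -0.068 gy 0.0001 Ftool [ 1.6 -0.   0.2] open 0.0246 t 20.65 off 243 191
tip mid [303. 346.] tip +z13 [245. 340.] tip -z13 [362. 352.]
0 top [297. 232.] foot [310. 461.]
20 top [293. 249.] foot [324. 396.]
25 top [292. 253.] foot [328. 378.]
30 top [292. 258.] foot [331. 359.]
35 top [291. 264.] foot [334. 339.]
40 top [290. 269.] foot [336. 319.]
45 top [290. 274.] foot [338. 298.]
```

View pics/z23.png

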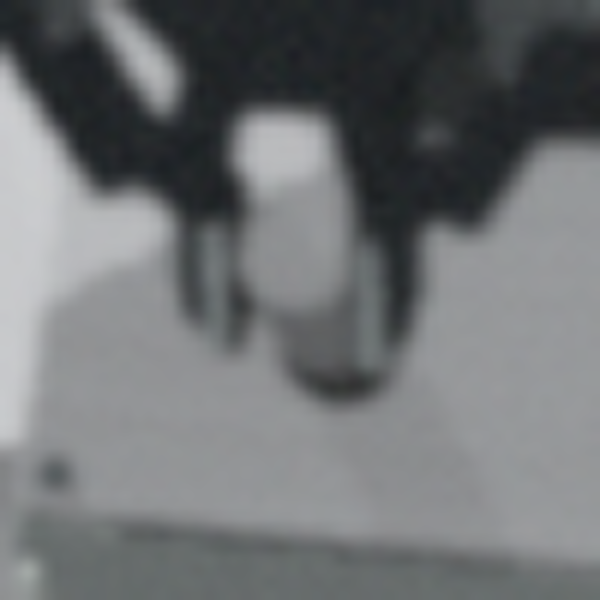

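```bash
python3 -m jog '[[[0.004,-0.0028,0,0,0.8],[0.008,-0.0056,0,0,0.8],[0.012,-0.0084,0,0,0.8],[0.016,-0.0112,0,0,0.8],[0.016,-0.0112,0,0,0.8]]]' 22; python3 z.py 24 .0133
```

```text
t: 21.2
tool_pos: [0.6396, 0.0972, 0.142]
tool_rot: [0.308, 1.539, -0.304]
contact_force: [-0.1, 2.8, -2.0]
opening: 0.0246
tcp [0.6396 0.0972 0.142 ] gx -0.0585 gy 0.0005 Ftool [ 2.   2.5 -1.2] open 0.0246 t 21.2 off 244 193
tip mid [300. 340.] tip +z13 [242. 334.] tip -z13 [359. 346.]
0 top [294. 228.] foot [306. 453.]
20 top [290. 244.] foot [321. 389.]
25 top [290. 249.] foot [324. 371.]
30 top [289. 254.] foot [327. 352.]
35 top [288. 259.] foot [330. 333.]
40 top [287. 264.] foot [332. 313.]
45 top [287. 270.] foot [335. 293.]
```

View pics/z24.png

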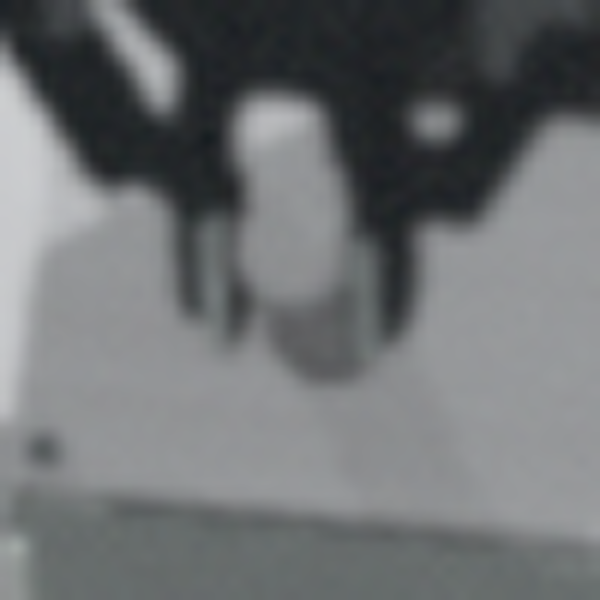

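In the bore, only weight and light side force. Push further and release.

```bash
python3 -m jog '[[[0.004,-0.0028,0,0,0.8],[0.008,-0.0056,0,0,0.8],[0.012,-0.0084,0,0,0.8],[0.016,-0.0112,0,0,0.8],[0.016,-0.0112,0,0,0.8]]]' 22; python3 -m jog '[[[0,0,0,0,-0.1],[0,0,0,0,-0.2],[-0.005,0,0,0,-0.2],[-0.01,0,0,0,-0.2],[-0.02,0,0,0,-0.2],[-0.05,0,0,0,-0.2]]]'; python3 snap.py 25 215 165
```

```text
t: 21.75
tool_pos: [0.6344, 0.0857, 0.124]
tool_rot: [0.307, 1.541, -0.306]
contact_force: [-0.2, 1.9, -5.9]
opening: 0.0245
t: 22.35
tool_pos: [0.6322, 0.0856, 0.1719]
tool_rot: [0.306, 1.547, -0.308]
contact_force: [-0.1, 0.7, 0.2]
opening: 0.0514
tcp [0.6362 0.0858 0.1806] gx -0.0468 gy 0.0018 F [0.9 0.4 4.3] Ftool [-4.3  0.8  0.7] open 0.0516 t 22.4
```

View pics/scene25.png

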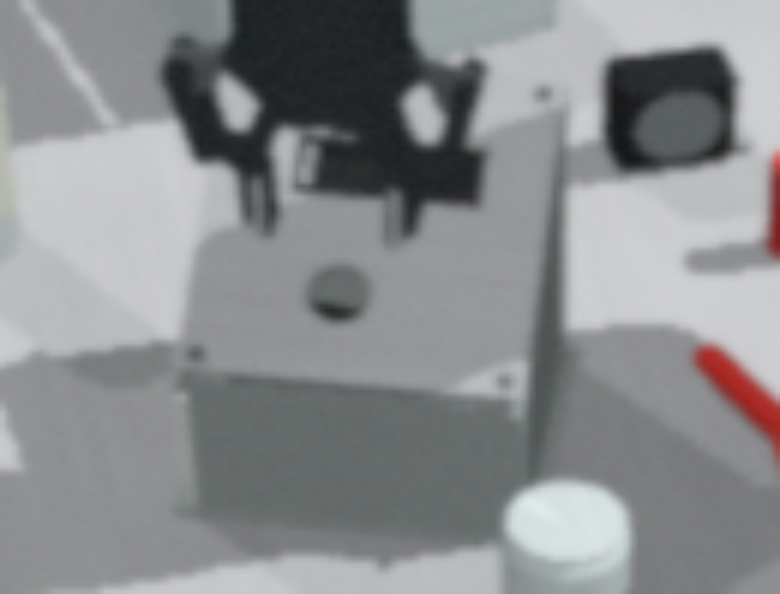

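```bash
python3 -c "
from h import *
togo([.4500,.2370,.1],1.18)"
```

```text
t 22.4 tcp [0.6362 0.0858 0.1806] th 1.1796 q [ 0.02  0.12  1.63 -0.    1.38  0.41] F [0.92 0.42 4.29] open 0.0516
rows [ 0.0777  0.0684 -0.2309] turn -0.0004
```

```bash
python3 -m jog '[[[-0.01,0.015,-0.045,0,-0.05],[-0.01,0.03,-0.09,0,-0.05],[-0.01,0.045,-0.135,0,-0.05],[-0.01,0.06,-0.18,0,-0.05],[0,0.068,-0.22,0,-0.05],[0.03,0.068,-0.231,0,-0.05],[0.07,0.068,-0.231,0,-0.05],[0.077,0.068,-0.231,0,-0.05],[0.077,0.068,-0.231,0,-0.05]]]'; python3 snap.py 26 285 225; python3 -c "
from h import *
togo([.4500,.2370,.029],1.18)"
```

```text
t: 23.3
tool_pos: [0.4492, 0.2364, 0.1002]
tool_rot: [0.307, 1.536, -0.306]
contact_force: [1.2, -0.9, 1.2]
opening: 0.0451
tcp [0.4506 0.2367 0.102 ] gx -0.1155 gy -0.2274 F [1.1 0.3 0.1] Ftool [-0.   0.7  0.8] open 0.0449 t 23.35
t 23.35 tcp [0.4506 0.2367 0.102 ] th 1.1792 q [ 0.34 -0.12  2.   -0.01  1.24  0.73] F [1.06 0.35 0.05] open 0.0449
rows [ 0.0729 -0.0003 -0.0017] turn -0.0008
```

View pics/scene26.png

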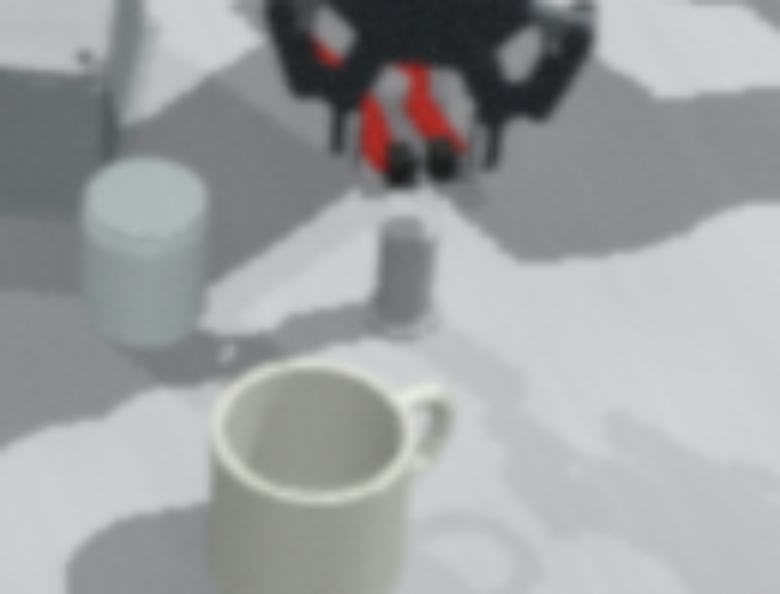

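```bash
python3 -m jog '[[[0.03,0,-0.002,0,-0.05],[0.06,0,-0.002,0,-0.05],[0.073,0,-0.002,0,-0.05],[0.073,0,-0.002,0,-0.05]]]'; python3 -m jog '[[[0.001,0,0,0,0.8],[0.001,0,0,0,0.8],[0.001,0,0,0,0.8],[0.001,0,0,0,0.8]]]' 25; python3 -m jog '[[[-0.04,0,0,0,0.8],[-0.09,0,0,0,0.8],[-0.14,0,0,0,0.8],[-0.19,0,0,0,0.8],[-0.23,0,0,0,0.8],[-0.23,0,0,0,0.8]]]' 40 ;python3 z.py 27; python3 -c "
from h import *
p=B+.139*UX
togo([*p,.25],1.18)"
```

```text
t: 23.75
tool_pos: [0.4498, 0.2371, 0.0286]
tool_rot: [0.308, 1.535, -0.306]
contact_force: [-0.8, 0.5, 0.4]
opening: 0.0447
t: 24.15
tool_pos: [0.4512, 0.2377, 0.0298]
tool_rot: [0.309, 1.532, -0.305]
contact_force: [-2.5, -0.4, 5.8]
opening: 0.0253
t: 24.75
tool_pos: [0.4506, 0.2388, 0.2684]
tool_rot: [0.315, 1.519, -0.298]
contact_force: [-0.0, 1.3, -1.4]
opening: 0.0251
tcp [0.4506 0.2388 0.2684] gx -0.1175 gy -0.2281 Ftool [ 1.4  1.1 -0.6] open 0.0251 t 24.75 off 332 178
tip mid [311. 341.] tip +z13 [244. 333.] tip -z13 [378. 348.]
0 top [323. 196.] foot [301. 457.]
20 top [321. 219.] foot [307. 392.]
25 top [320. 226.] foot [309. 373.]
30 top [320. 233.] foot [311. 353.]
35 top [319. 240.] foot [313. 333.]
40 top [318. 248.] foot [315. 312.]
45 top [318. 256.] foot [317. 291.]
t 24.8 tcp [0.4492 0.2383 0.2641] th 1.1787 q [ 0.34 -0.26  1.85 -0.01  1.53  0.74] F [-0.29  0.14 -4.02] open 0.0246
rows [ 0.0165 -0.2253  0.2292] turn -0.0013
```

View pics/z27.png

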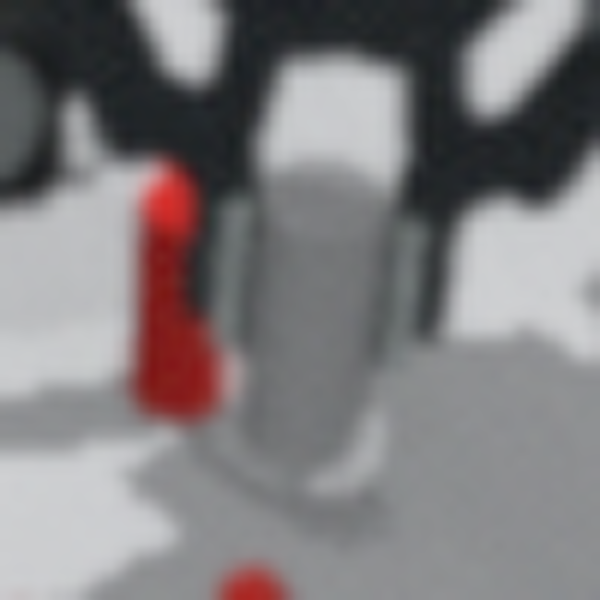

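```bash
python3 -m jog '[[[0,-0.025,0.025,0,0.8],[0,-0.055,0.055,0,0.8],[0,-0.085,0.085,0,0.8],[0,-0.115,0.115,0,0.8],[0,-0.145,0.145,0,0.8],[0,-0.175,0.175,0,0.8],[0,-0.2,0.21,0,0.8],[0,-0.225,0.229,0,0.8],[0,-0.225,0.229,0,0.8],[0.025,-0.225,0.229,0,0.8],[0.05,-0.225,0.229,0,0.8],[0.055,-0.225,0.229,0,0.8]]]'; python3 -c "
from h import *
p=B+.139*UX
togo([*p,.207],1.18)"
```

```text
t: 26.0
tool_pos: [0.5726, -0.0558, 0.2051]
tool_rot: [0.313, 1.536, -0.301]
contact_force: [0.0, -0.0, -4.2]
opening: 0.025
t 26.0 tcp [ 0.5726 -0.0558  0.2051] th 1.1789 q [-0.23 -0.06  1.77  0.01  1.42  0.16] F [ 0.05 -0.04 -4.23] open 0.025
rows [-0.0019 -0.0005  0.003 ] turn -0.0011
```

```bash
python3 -m jog '[[[-0.01,0.004,0.002,0,0.8],[-0.011,0.01,0.002,0,0.8],[-0.011,0.016,0.002,0,0.8],[-0.011,0.022,0.002,0,0.8],[-0.011,0.028,0.002,0,0.8],[-0.011,0.033,0.002,0,0.8],[-0.011,0.038,0.002,0,0.8],[-0.011,0.043,0.002,0,0.8],[-0.011,0.047,0.002,0,0.8],[-0.011,0.051,0.002,0,0.8],[-0.011,0.051,0.002,0,0.8]]]' 20; python3 z.py 28
```

```text
t: 27.1
tool_pos: [0.5943, -0.0112, 0.2189]
tool_rot: [0.309, 1.533, -0.305]
contact_force: [-2.7, -6.1, 2.1]
opening: 0.025
tcp [ 0.5943 -0.0112  0.2189] gx 0.0589 gy 0.0 Ftool [-2.1 -6.6 -0.1] open 0.025 t 27.1 off 251 143
tip mid [302. 343.] tip +z13 [246. 337.] tip -z13 [359. 348.]
0 top [297. 211.] foot [307. 449.]
20 top [293. 230.] foot [319. 395.]
25 top [292. 236.] foot [322. 380.]
30 top [291. 242.] foot [325. 363.]
35 top [290. 248.] foot [327. 346.]
40 top [289. 254.] foot [329. 328.]
45 top [288. 261.] foot [331. 310.]
```

View pics/z28.png

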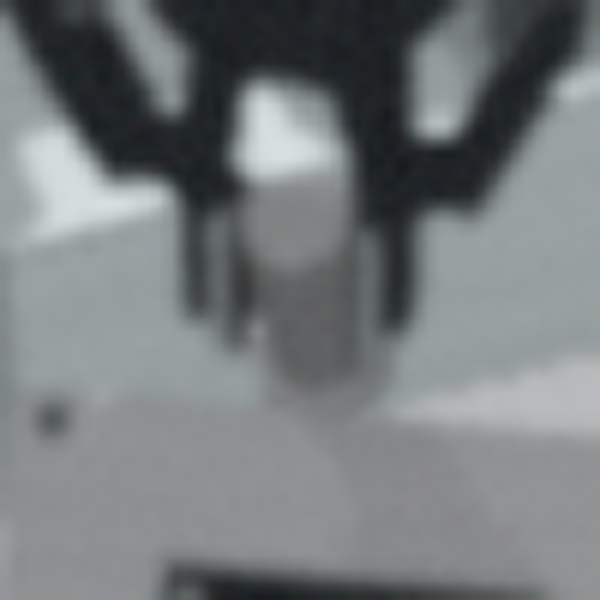

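```bash
python3 -m jog '[[[0.001,0.003,0,0,0.8],[0.002,0.006,0,0,0.8],[0.002,0.009,0,0,0.8],[0.002,0.011,0,0,0.8],[0.002,0.011,0,0,0.8]]]' 20; python3 z.py 29
```

```text
t: 27.65
tool_pos: [0.5982, -0.0028, 0.2176]
tool_rot: [0.305, 1.534, -0.309]
contact_force: [-2.7, -6.5, -2.5]
opening: 0.0253
tcp [ 0.5982 -0.0028  0.2176] gx 0.0496 gy 0.0004 Ftool [ 2.5 -7.  -0. ] open 0.0253 t 27.65 off 250 146
tip mid [306. 336.] tip +z13 [249. 330.] tip -z13 [363. 341.]
0 top [300. 204.] foot [310. 442.]
20 top [296. 223.] foot [323. 388.]
25 top [295. 229.] foot [325. 372.]
30 top [294. 235.] foot [328. 355.]
35 top [293. 241.] foot [330. 338.]
40 top [292. 247.] foot [333. 320.]
45 top [291. 254.] foot [335. 302.]
```

View pics/z29.png

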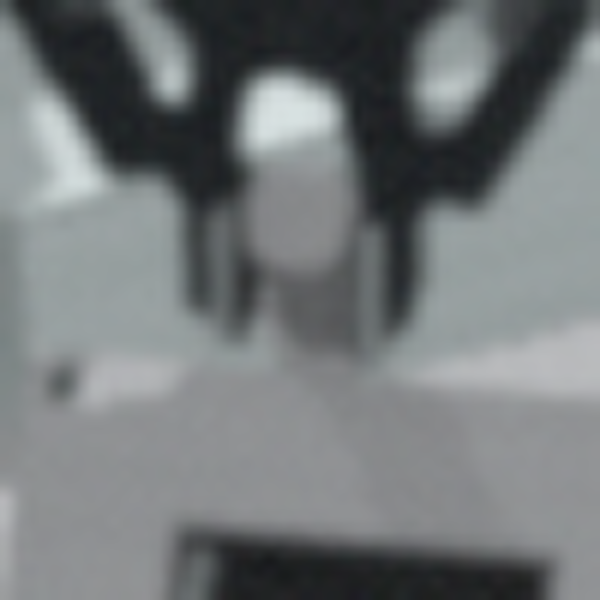

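Now back off, lift, measure tilt.

```bash
python3 -m jog '[[[0,-0.006,0,0,0.8],[0,-0.012,0,0,0.8],[-0.02,-0.014,0,0,0.8],[-0.05,-0.014,0,0,0.8],[-0.05,-0.014,0,0,0.8],[-0.05,-0.014,0,0,0.8]]]' 50; python3 z.py 30
```

```text
t: 28.3
tool_pos: [0.5925, -0.0154, 0.2681]
tool_rot: [0.305, 1.532, -0.309]
contact_force: [0.0, 0.3, -3.6]
opening: 0.0249
tcp [ 0.5925 -0.0154  0.2681] gx 0.0635 gy -0.0001 Ftool [ 3.6  0.3 -0.2] open 0.0249 t 28.3 off 250 127
tip mid [311. 342.] tip +z13 [253. 337.] tip -z13 [369. 347.]
0 top [306. 204.] foot [316. 453.]
20 top [301. 223.] foot [328. 400.]
25 top [300. 229.] foot [331. 384.]
30 top [299. 235.] foot [334. 367.]
35 top [298. 241.] foot [336. 349.]
40 top [298. 248.] foot [339. 331.]
45 top [297. 254.] foot [341. 313.]
```

View pics/z30.png

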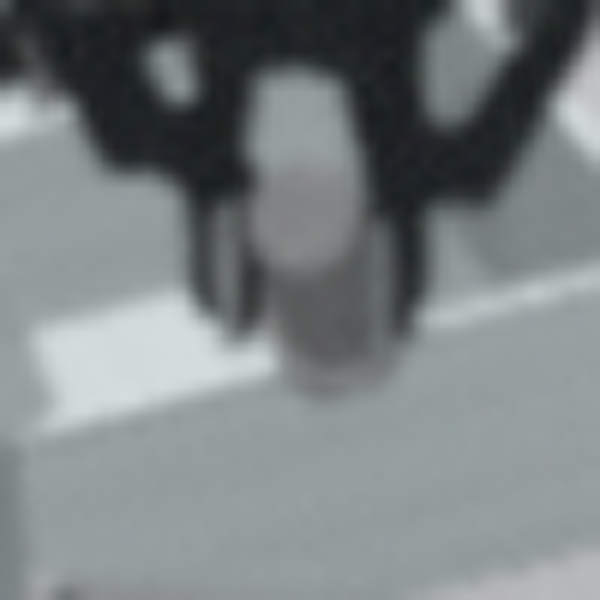

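```bash
python3 -m jog '[[[0,0.04,0,0,0.8],[0,0.08,0,0,0.8],[0.02,0.12,0,0,0.8],[0.05,0.13,0,0,0.8],[0.08,0.13,0,0,0.8],[0.105,0.13,0,0,0.8],[0.11,0.13,0,0,0.8],[0.11,0.13,0,0,0.8]]]' 40; python3 z.py 31
```

```text
t: 29.15
tool_pos: [0.6414, 0.1042, 0.1537]
tool_rot: [0.305, 1.539, -0.31]
contact_force: [-0.1, 0.1, -2.6]
opening: 0.0247
tcp [0.6414 0.1042 0.1537] gx -0.0657 gy -0.0005 Ftool [ 2.6  0.1 -0.2] open 0.0247 t 29.15 off 243 191
tip mid [309. 346.] tip +z13 [250. 340.] tip -z13 [367. 352.]
0 top [302. 219.] foot [314. 448.]
20 top [297. 240.] foot [328. 388.]
25 top [296. 246.] foot [331. 371.]
30 top [295. 253.] foot [334. 353.]
35 top [294. 259.] foot [336. 335.]
40 top [293. 266.] foot [339. 316.]
45 top [292. 273.] foot [341. 297.]
```

View pics/z31.png

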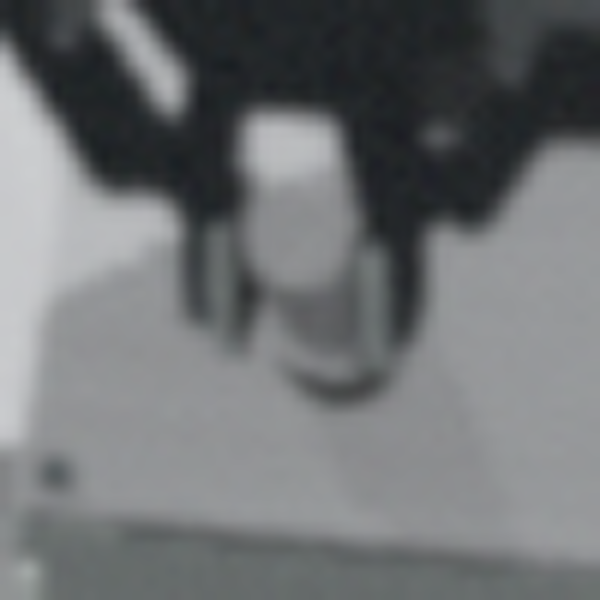

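```bash
python3 -m jog '[[[0.002,0.002,0,0,0.8],[0.005,0,0,0,0.8],[0.008,-0.002,0,0,0.8],[0.01,-0.0035,0,0,0.8],[0.01,-0.0035,0,0,0.8]]]' 40; python3 z.py 32
```

```text
t: 29.7
tool_pos: [0.6417, 0.1008, 0.1465]
tool_rot: [0.306, 1.535, -0.309]
contact_force: [0.1, 0.2, -2.0]
opening: 0.0247
tcp [0.6417 0.1008 0.1465] gx -0.0627 gy 0.0011 Ftool [2.  0.2 0. ] open 0.0247 t 29.7 off 243 193
tip mid [305. 337.] tip +z13 [247. 330.] tip -z13 [364. 343.]
0 top [298. 211.] foot [311. 438.]
20 top [293. 232.] foot [324. 379.]
25 top [292. 238.] foot [327. 362.]
30 top [291. 244.] foot [330. 344.]
35 top [290. 251.] foot [333. 326.]
40 top [290. 258.] foot [335. 307.]
45 top [289. 265.] foot [337. 288.]
```

View pics/z32.png

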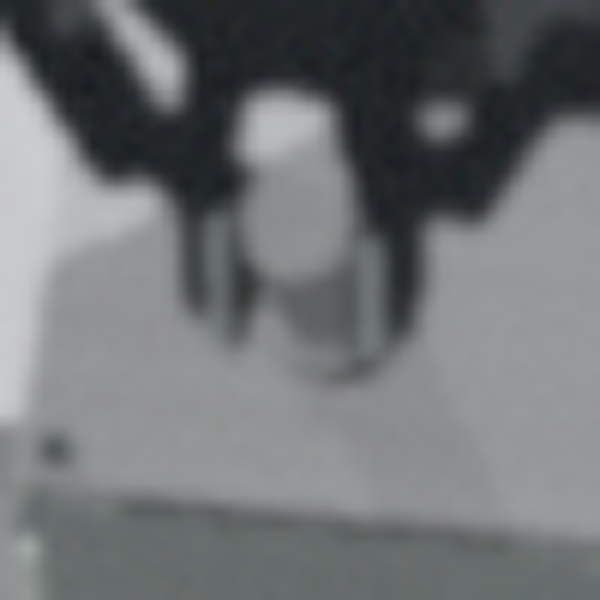

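```bash
python3 -m jog '[[[0.002,-0.001,-0.0005,0,0.8],[0.004,-0.002,-0.001,0,0.8],[0.006,-0.0032,-0.001,0,0.8],[0.006,-0.0032,-0.001,0,0.8]]]' 40; python3 z.py 33
```

```text
t: 30.15
tool_pos: [0.6421, 0.101, 0.146]
tool_rot: [0.311, 1.529, -0.304]
contact_force: [-1.5, 9.5, 12.3]
opening: 0.0249
tcp [0.6421 0.101  0.146 ] gx -0.0631 gy 0.0014 Ftool [-12.3   8.3  -4.8] open 0.0249 t 30.15 off 243 193
tip mid [304. 339.] tip +z13 [245. 333.] tip -z13 [362. 346.]
0 top [297. 214.] foot [309. 441.]
20 top [292. 235.] foot [323. 381.]
25 top [291. 241.] foot [326. 364.]
30 top [290. 247.] foot [329. 346.]
35 top [289. 254.] foot [331. 328.]
40 top [288. 260.] foot [334. 310.]
45 top [287. 267.] foot [336. 291.]
```

View pics/z33.png

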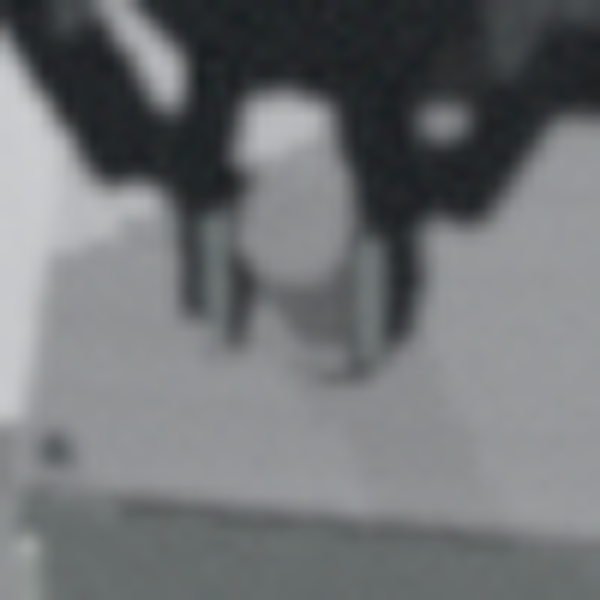

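```bash
python3 -m jog '[[[0.001,0,-0.001,0,0.8],[0.002,-0.001,-0.002,0,0.8],[0.002,-0.001,-0.002,0,0.8],[0.002,-0.001,-0.002,0,0.8]]]' 40; python3 z.py 34
```

```text
t: 30.6
tool_pos: [0.6417, 0.1017, 0.1461]
tool_rot: [0.312, 1.524, -0.301]
contact_force: [2.8, 4.9, 5.4]
opening: 0.025
tcp [0.6417 0.1017 0.1461] gx -0.0636 gy 0.0008 Ftool [-5.3  5.7  0.8] open 0.025 t 30.6 off 243 193
tip mid [306. 341.] tip +z13 [248. 334.] tip -z13 [365. 347.]
0 top [299. 215.] foot [312. 442.]
20 top [294. 236.] foot [325. 383.]
25 top [293. 242.] foot [328. 365.]
30 top [292. 248.] foot [331. 348.]
35 top [291. 255.] foot [334. 329.]
40 top [290. 262.] foot [336. 311.]
45 top [290. 269.] foot [338. 292.]
```

View pics/z34.png

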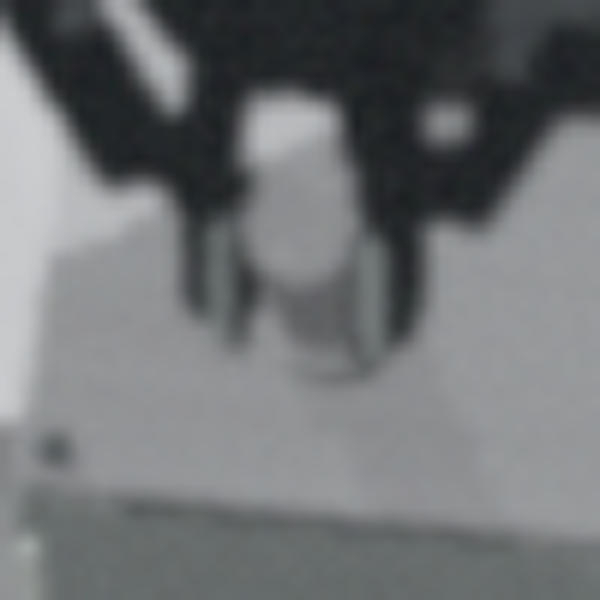

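```bash
python3 -m jog '[[[0.001,0.002,-0.0005,0,0.8],[0.003,0.0025,-0.0005,0,0.8],[0.005,0.0025,-0.0005,0,0.8],[0.005,0.0025,-0.0005,0,0.8],[0.005,0.0025,-0.0005,0,0.8]]]' 40; python3 z.py 35
```

```text
t: 31.15
tool_pos: [0.6432, 0.1045, 0.1435]
tool_rot: [0.313, 1.522, -0.3]
contact_force: [-1.1, 1.9, 10.7]
opening: 0.0249
tcp [0.6432 0.1045 0.1435] gx -0.0667 gy 0.0011 Ftool [-10.7   1.5  -1.5] open 0.0249 t 31.15 off 243 194
tip mid [303. 347.] tip +z13 [244. 340.] tip -z13 [361. 354.]
0 top [296. 222.] foot [308. 448.]
20 top [291. 243.] foot [322. 389.]
25 top [290. 249.] foot [325. 371.]
30 top [289. 255.] foot [328. 354.]
35 top [288. 262.] foot [330. 335.]
40 top [287. 268.] foot [333. 317.]
45 top [286. 275.] foot [335. 298.]
```

View pics/z35.png

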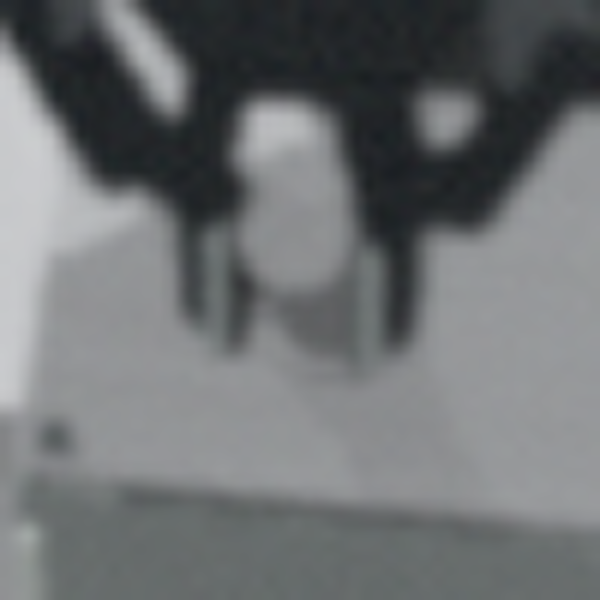

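```bash
python3 -m jog '[[[-0.04,0.01,0,0,0.8],[-0.09,0.01,0,0,0.8],[-0.14,0.01,0,0,0.8],[-0.15,0.01,0,0,0.8]]]' 50; python3 -c "
from h import *
togo([.545,-.32,.25],1.18); print(st()[1][:,0])"
```

```text
t: 31.6
tool_pos: [0.645, 0.1131, 0.3007]
tool_rot: [0.314, 1.512, -0.299]
contact_force: [0.6, -0.0, -1.6]
opening: 0.0247
t 31.6 tcp [0.645  0.1131 0.3007] th 1.1783 q [0.06 0.07 1.48 0.   1.55 0.45] F [ 0.55 -0.01 -1.62] open 0.0247
rows [ 0.0458 -0.4392  0.0717] turn -0.0017
[ 0.03813201  0.00259862 -0.99926933]
```

```bash
python3 -m jog '[[[0,-0.03,0.005,0,0.8],[0,-0.075,0.012,0,0.8],[0,-0.12,0.02,0,0.8],[0,-0.165,0.028,0,0.8],[0,-0.21,0.036,0,0.8],[0,-0.255,0.044,0,0.8],[0,-0.3,0.052,0,0.8],[0,-0.345,0.06,0,0.8],[0,-0.39,0.067,0,0.8],[0,-0.425,0.071,0,0.8],[0,-0.439,0.072,0,0.8],[0,-0.439,0.072,0,0.8]]]' 50; python3 -c "
from h import *
togo([.545,-.32,.045],1.18)"; python3 snap.py 36 220 60
```

```text
t: 32.8
tool_pos: [0.542, -0.3214, 0.2929]
tool_rot: [0.318, 1.515, -0.3]
contact_force: [0.4, 0.8, -2.6]
opening: 0.0247
t 32.8 tcp [ 0.542  -0.3214  0.2929] th 1.175 q [-0.66  0.02  1.55  0.03  1.55 -0.27] F [ 0.37  0.81 -2.58] open 0.0247
rows [ 0.2479 -0.002  -0.0052] turn -0.005
tcp [ 0.5428 -0.32    0.2935] gx 0.364 gy 0.0701 F [ 0.7  0.8 -2.1] Ftool [2.2 1.  0.3] open 0.0247 t 32.85
```

View pics/scene36.png

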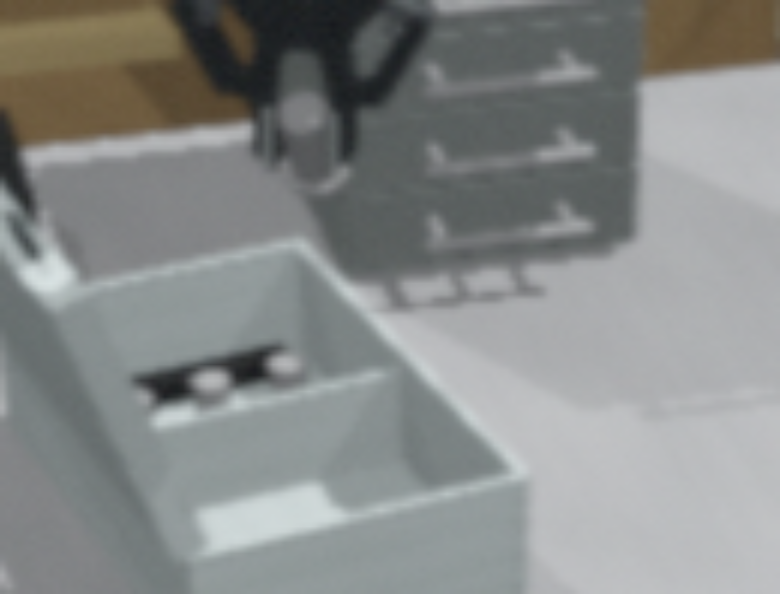

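```bash
python3 -m jog '[[[0.04,0,-0.001,0,0.8],[0.085,-0.001,-0.002,0,0.8],[0.13,-0.001,-0.003,0,0.8],[0.17,-0.002,-0.004,0,0.8],[0.19,-0.002,-0.005,0,0.8],[0.2,-0.002,-0.005,0,0.8]]]' 50;  python3 snap.py 37 220 90; python3 -c "
from h import *
togo([.545,-.32,.045],1.18)"
```

```text
t: 33.45
tool_pos: [0.5432, -0.3155, 0.0894]
tool_rot: [0.319, 1.521, -0.294]
contact_force: [-0.1, -1.3, -3.0]
opening: 0.0245
tcp [ 0.5433 -0.3159  0.0894] gx 0.36 gy 0.069 F [-1.   0.9 -4.1] Ftool [ 4.1  0.3 -1.4] open 0.0246 t 33.5
t 33.5 tcp [ 0.5433 -0.3159  0.0894] th 1.1787 q [-0.66  0.17  1.73  0.03  1.22 -0.27] F [-1.01  0.88 -4.1 ] open 0.0246
rows [ 0.0444 -0.0041  0.002 ] turn -0.0013
```

View pics/scene37.png

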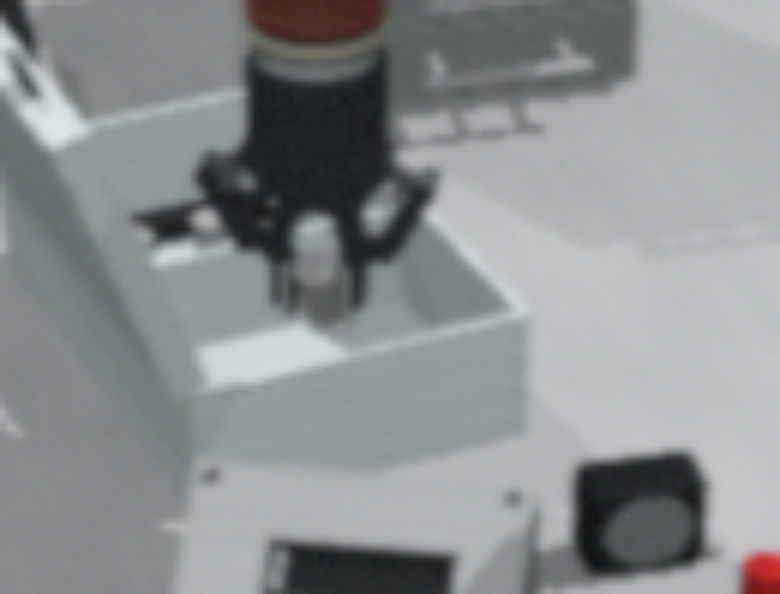

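```bash
python3 -m jog '[[[0.015,0,0.002,0,0.8],[0.03,0,0.002,0,0.8],[0.042,0,0.002,0,0.8],[0.043,0,0.002,0,0.8]]]' 50;  python3 -m jog '[[[0.004,0,0,0,0.8],[0.004,0,0,0,0.8]]]'; python3 snap.py 38 220 90
```

```text
t: 33.9
tool_pos: [0.5454, -0.3153, 0.0441]
tool_rot: [0.32, 1.524, -0.294]
contact_force: [-0.0, 0.1, -2.0]
opening: 0.0246
t: 34.1
tool_pos: [0.5452, -0.3152, 0.0397]
tool_rot: [0.32, 1.524, -0.293]
contact_force: [-0.2, -0.1, -3.3]
opening: 0.0247
tcp [ 0.5455 -0.3154  0.0402] gx 0.3587 gy 0.0709 F [ 0.6  0.  -2.3] Ftool [2.3 0.2 0.5] open 0.0244 t 34.15
```

View pics/scene38.png

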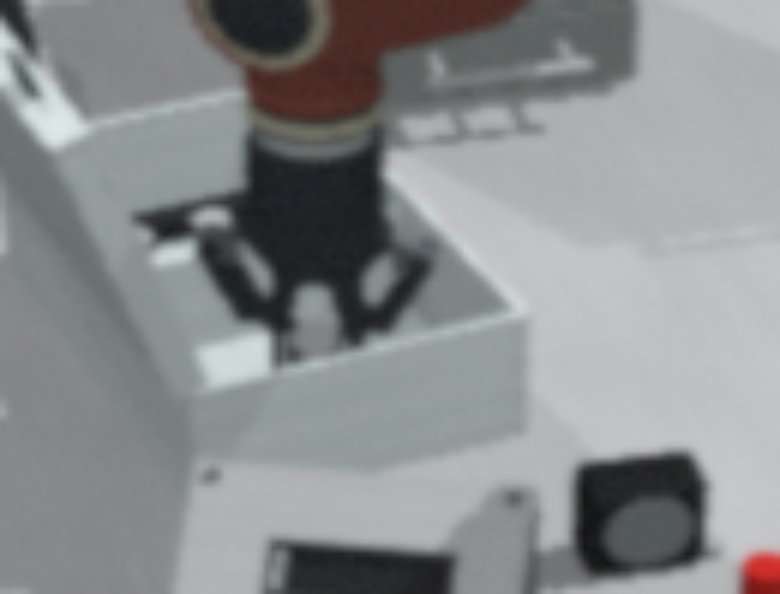

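```bash
python3 -m jog '[[[0.003,0,0,0,0.8],[0.006,0,0,0,0.8],[0.006,0,0,0,0.8]]]';  python3 -m jog '[[[0,0,0,0,0.3],[0,0,0,0,0],[0,0,0,0,-0.3],[0,0,0,0,-0.3],[0,0,0,0,-0.3]]]'; python3 -m jog '[[[-0.02,0,0,0,-0.3],[-0.06,0,0,0,-0.3],[-0.1,0,0,0,-0.3],[-0.15,0,0,0,-0.3],[-0.2,0,0,0,-0.3],[-0.22,0,0,0,-0.3]]]'; python3 snap.py 39 220 90;python3 -c "
from h import *
togo([.25,-.45,.3],1.18)"
```

```text
t: 34.45
tool_pos: [0.5454, -0.3152, 0.0338]
tool_rot: [0.32, 1.524, -0.294]
contact_force: [-1.0, 0.6, -3.1]
opening: 0.0247
t: 34.95
tool_pos: [0.5456, -0.3153, 0.0341]
tool_rot: [0.32, 1.524, -0.294]
contact_force: [-0.6, 0.3, -0.2]
opening: 0.0555
t: 35.55
tool_pos: [0.5412, -0.3193, 0.2615]
tool_rot: [0.316, 1.515, -0.297]
contact_force: [0.7, 0.0, 0.3]
opening: 0.0555
tcp [ 0.5419 -0.3198  0.2635] gx 0.3642 gy 0.0692 F [ 0.9 -0.4  2.7] Ftool [-2.6  0.   1. ] open 0.0556 t 35.6
t 35.6 tcp [ 0.5419 -0.3198  0.2635] th 1.1786 q [-0.66  0.03  1.59  0.03  1.5  -0.27] F [ 0.87 -0.38  2.68] open 0.0556
rows [-0.0481 -0.2312 -0.2184] turn -0.0014
```

View pics/scene39.png

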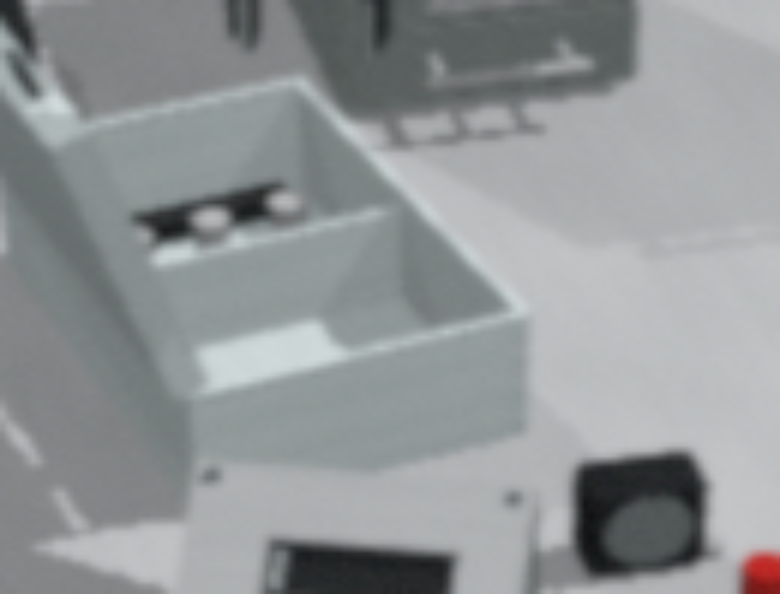

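```bash
python3 -m jog '[[[-0.04,-0.03,-0.03,0,-0.3],[-0.048,-0.07,-0.065,0,-0.3],[-0.048,-0.11,-0.1,0,-0.3],[-0.048,-0.15,-0.14,0,-0.3],[-0.048,-0.19,-0.18,0,-0.3],[-0.048,-0.23,-0.22,0,-0.3],[-0.048,-0.23,-0.22,0,-0.3],[-0.048,-0.23,-0.22,0,-0.3]]]'; python3 - <<'E'
from h import *
import cv2
a=imaging.get_image("top")["color"][:,:,::-1]; b=imaging.get_image("scene")["color"][:,:,::-1]
cv2.imwrite("pics/top40.png",a); cv2.imwrite("pics/scene40.png",b)
cv2.imwrite("pics/t40c.png",cv2.resize(a[130:270,370:520],None,fx=4,fy=4,interpolation=cv2.INTER_CUBIC))
E
```

```text
t: 36.4
tool_pos: [0.2455, -0.4494, 0.2987]
tool_rot: [0.32, 1.513, -0.302]
contact_force: [0.8, -0.6, -0.8]
opening: 0.0554
```

View pics/top40.png

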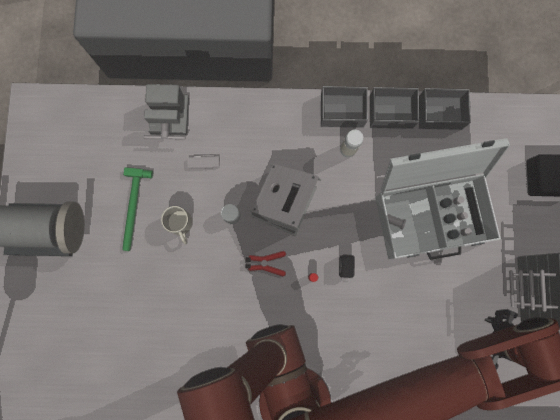

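View pics/t40c.png

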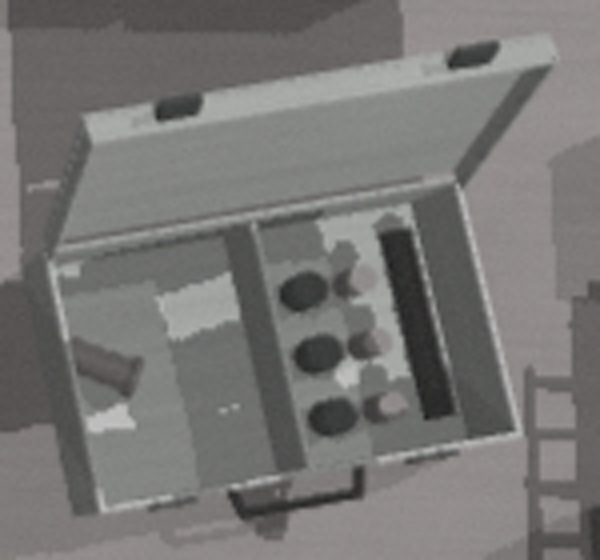

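View pics/scene40.png

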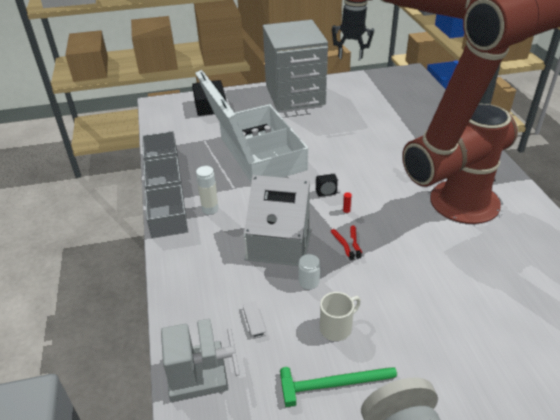

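```bash
python3 - <<'E'
import cv2,numpy as np
a=cv2.imread("pics/top40.png");b=cv2.imread("pics/scene40.png")
A=cv2.resize(a[158:234,248:324],(400,400),interpolation=cv2.INTER_CUBIC);C=cv2.resize(b[170:245,240:318],(400,400),interpolation=cv2.INTER_CUBIC)
cv2.imwrite("pics/g40.png",cv2.convertScaleAbs(np.hstack([A,C]),alpha=1.5))
E
```

```text
(no output)
```

View pics/g40.png

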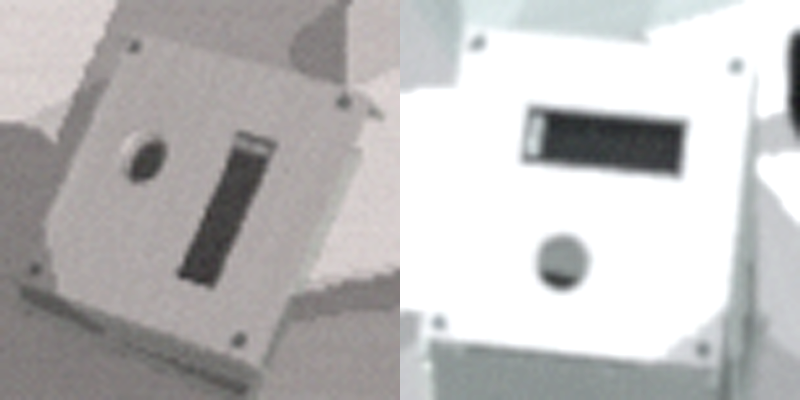

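```bash
python3 -c "
from station import ctrl
print(ctrl.get_obs()['t'],ctrl.finish_job())"
```

```text
the job is handed in; nothing more can be done
36.5 None
```

I've handed the job in at 36.5 s of the 72 s allowed; no verdict was reported.

- **Shutter:** I pushed it open with closed fingertips until it hit its end stop at about 11 N. In the last pictures the nub sits at the open end of its recess.
- **Sound dowels:** I tilted each dowel to about 31–36° by pivoting it in the grip against the gauge's upper edge. The first two (by the tape measure and by the mug) entered the bore, slid through on release and went out of sight. The bore looks clear in both views. The first landed on the plate upslope of the bore and needed two small corrections before it went in.
- **Mushroomed dowel:** The third dowel, between the spring clamp and the mug, would not enter. I held it on the bore's mouth at about 35° with 8–15 N. By the image it was roughly 1–3 mm off centre.
- **Placing:** It now lies on the floor of the toolbox's empty bay, seen in the top view.

In the last pictures the bystanders and the red look-alike stand where they were, and the gripper is clear of everything. I could not see inside the catch box because its pane is hidden from both cameras. That the two dowels rest in the box is therefore inferred from the clear bore. I also did not measure the shutter's exact opening, only that it reached the stop.

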